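Make the labelling bench ready for the next batch of syringes

ROBOT

A 6-joint arm with a two-finger parallel gripper is mounted at the origin on the work surface. World frame = base frame: x ahead of the robot, y to its left, z up, the work surface at z = 0. Lengths are in m, angles in rad, forces in N, time in s.
With the tool pointing down it reaches from about 0.35 to 0.975 m from the base axis. Payload 4.9 kg.
Tool frame: the origin (TCP) lies at the very end of the fingers, on their centre line; the grasp point (between the pads) lies ctrl.hold_point_z behind it (ctrl.hold_point_z is the distance from the TCP to the grasp point, in m); z points along the fingers, y is the line along which they close (so a half turn about z gives the same grasp; the last joint's range is limited). The gripper opens to 85 mm and grips with 20 to 120 N. Pads are 22 mm wide; open, the fingers measure 114 mm over their backs; the gripper's body (76 mm by 85 mm) begins 54 mm behind the grasp point. The pads swing forward as they close: fully open they stand 13 mm farther back than shut.
Start: joints at [-1.243, 0.053, 1.613, -0, 1.476, -0.119], TCP at [0.27, -0.564, 0.231] pointing down, gripper open.
Joint ranges: [-3.01, 3.01], [-1.01, 2.22], [0.06, 2.58], [-1.02, 4.17], [0.09, 2.62], [-3.14, 3.14]. Speed limits (rad/s): [2.57, 2.57, 3.14, 3.14, 3.14, 3.14].

INTERFACE

Orientations are given as a rotation vector (axis times angle).
In Python, from station import ctrl gives the robot as it stands. The module is installed in compiled form; this text tells all that it offers.
- The arm moves only by the tool jog_arm, never from a script. Its argument "deltas" is a list of rows, each a list of 3 entries, a list of its own where there are three numbers: the closure, from -1 (fully open) to 1 (shut), then the shift along the world's x, y, z scaled (see below), then the turn, a rotation vector about the world's x, y, z scaled (see below). A call has 1 to 12 rows; each row is the pose to reach, as a shift and turn from the pose commanded when the call began, turning the shorter way round; what a row does not reach only later rows make up. The controller multiplies each number of a shift by 0.4 m and each number of a turn by 180 degrees. A row lasts 1/12 s, in which the tool goes at most 41.7 mm and 7.16 degrees, less where a joint would pass 70% of its speed; a pose out of reach is approached as far as the arm can. A call with a number of a shift or a turn outside -1 to 1 is refused whole. A call with a gripper value outside its range is refused whole. The fingers move at their own pace and stop on an object; "squeeze" is the grip in N (left out, the last holds). Time passes only in rows, so rows that repeat a pose let the fingers close. It gives the time, the measured TCP pose, the force, the opening and the grip force at its end, in the units of the state.
- ctrl.get_obs(): the state, without advancing time (a new reading comes with each control period).
- ctrl.get_image(name): name is "scene" or "top" or "wrist"; returns the picture (420x560x3 uint8, red, green, blue); there is no depth.
- ctrl.get_calibration(name): a dict with "K" (3x3 intrinsics, pixels), "extrinsics" (4x4, takes a point from world to camera coordinates). Camera axes: x right, y down, z forward; pixel columns grow to the right and rows downward; lengths in m; the calibration is good to about 2 mm. The wrist camera is an equidistant fisheye: a pixel r from the principal point sees the ray r / f radians off the axis. A picture is of the moment at which its call begins: read the wrist's pose just before it. get_calibration takes no time and is no camera call; for the wrist camera it gives the pose at the moment of the call.
- ctrl.finish_job(): hands the job in; it is judged then, once.
The state is a dict: "t": time; "q": joint angles; "dq": joint speeds; "effort": joint torques, N m; "tool_pos": TCP position; "tool_rot": TCP orientation; "contact_force": force on the tool from outside, world axes, zero at the start; "wrist_torque": the same for the moment, N m; "opening": finger opening in m; "grip_force": force on a finger pad.
Only numpy, scipy, OpenCV 4.12 (cv2) and the standard library are available. Lean on these libraries where they do the work, as an engineer would, in place of code of your own. Each camera call takes 0.05 s, during which the arm holds its last target. There are 200 camera calls.

TASK

Make the labelling bench ready, in this order: run the label guide along its rail up against the end stop; pull the tension gauge's handle out until its pointer is level with the brass clip, hold it there for two seconds, and ease it back home without letting it snap; lay every syringe flat in the tray; push the loaded tray along the bench, without lifting it, until it lies wholly on the white mat; last, bring the guide back until its pointer is level with the clip on its rail. Leave the other things alone.

Things in the scene. Friction and masses are not known exactly. Their poses are not given: they have to be found in the camera images.
- gauge: The tension gauge, fixed to the bench at the left: aluminium base plate 320 x 80 x 10 mm with a grey housing (54 mm high) on its far end. Origin: centre of the plate's underside. The handle pulls out along the gauge's own -x axis, roughly towards the robot.
- gauge_handle (a joint): How far the gauge's handle is pulled out of the housing, m: 0 home, 0.12 fully out. Its spring pulls back with about 3 N at home and 90 N per metre more; let go, it snaps home. Weight 0.2 kg.
- gauge_grip (a point): Middle of the top of the gauge's handle, an upright black paddle 14 mm thick along the pull (gauge x), 36 mm wide, its top 72 mm above the bench; the rod behind it is below 28 mm. With the handle home, the housing's face is 74 mm behind the paddle's middle.
- gauge_pointer (a point): Tip of the steel pointer fin (3 mm wide) on the gauge handle's foot, on the plate's -y side, in line with the middle of the paddle, 14 mm above the bench; moves with the handle.
- gauge_clip: The brass clip on the -y edge of the gauge's plate that marks the tension wanted: 12 mm long along the pull. Its x axis is the gauge's; the pointer is level with it when their x along the gauge agree. The origin lies on the gauge's centre line at bench height, level with the middle of the clip (the clip itself is 46 mm to the -y side).
- guide_rail: The label guide's rail, fixed across the bench beyond the tray: steel bar 300 mm long, 40 mm wide, 20 mm high. Origin: centre of the underside. The guide slides along the rail's y axis; the taller end stop block (36 mm high) is at the +y (left) end.
- guide (a joint): Position of the label guide along the rail, m: 0 at the right end, 0.20 against the end stop at the left. Stays where it is left (about 2 N of friction).
- guide_grip (a point): Middle of the top of the guide's tab, a black upright tab 14 mm thick along the rail, 28 mm wide, its top 78 mm above the bench; the carriage block under it is 36 mm high, 50 mm long.
- guide_pointer (a point): Tip of the steel pointer fin (3 mm wide) on the guide's near (-x) side, in line with the middle of the tab, 34 mm above the bench.
- guide_clip: The brass clip on the near edge of the rail that marks where the guide belongs: 10 mm long along the rail. Axes as the rail; the origin lies on the rail's centre line at bench height, level with the middle of the clip (the clip itself is 38 mm to the near side).
- mat: The infeed mat, a white sheet with a thin black border, 250 x 190 mm in all (its x, y), flat on the bench, under 1 mm thick. Origin: its centre.
- tray: Loose shallow grey tray, 210 x 150 mm (its x, y), 18 mm high, walls and floor 6 mm thick, 0.3 to 0.6 kg empty. Origin: centre of its underside. Three thin lines divide the floor into four lanes along its y, lane centres at x = -66, -22, 22 and 66 mm.
- syringe1: White capped syringe lying on its side, 104 mm long along its x (black cap to +x), barrel 22 mm thick from x = -42 to +32 mm, finger flange 32 x 22 mm at x = -40 mm, 40 to 65 g. Origin: on the barrel's axis at mid-length, 11 mm above what it lies on. May be absent.
- syringe2: White capped syringe lying on its side, 104 mm long along its x (black cap to +x), barrel 22 mm thick from x = -42 to +32 mm, finger flange 32 x 22 mm at x = -40 mm, 40 to 65 g. Origin: on the barrel's axis at mid-length, 11 mm above what it lies on. May be absent.
- syringe3: White capped syringe lying on its side, 104 mm long along its x (black cap to +x), barrel 22 mm thick from x = -42 to +32 mm, finger flange 32 x 22 mm at x = -40 mm, 40 to 65 g. Origin: on the barrel's axis at mid-length, 11 mm above what it lies on. May be absent.
- syringe4: White capped syringe lying on its side, 104 mm long along its x (black cap to +x), barrel 22 mm thick from x = -42 to +32 mm, finger flange 32 x 22 mm at x = -40 mm, 40 to 65 g. Origin: on the barrel's axis at mid-length, 11 mm above what it lies on. May be absent.
- label_roll: Bystander: label roll, a white paper ring lying flat, 84 mm across, 30 mm high. Origin: centre of its underside.
- roller: Bystander: dark steel roller standing among the syringes, 28 mm across, 32 mm high. Origin: centre of its underside.
- jar: Bystander: small closed jar, 48 mm across, 60 mm high. Origin: centre of its underside.
- wrench: Bystander: steel wrench lying flat. Origin: centre of its underside (for the wrench, about its middle).
- carton: Bystander: cardboard carton 80 x 110 x 50 mm. Origin: centre of its underside.
- tub: Bystander: open white tub 110 mm across, 75 mm high. Origin: centre of its underside.
Not all that is in view belongs to the job. Leave any orange or pink look-alike of the syringe2 alone.

How it is judged:
By the outcome, as a careful person would: the job done as asked, in the order asked, and still so for the second after the job is handed in, with the robot touching nothing.
Of syringe1, syringe2, syringe3, syringe4 only 2 to 4 are there at a start; the rules pass over those that are not, and their reading is None.
At some moment in a run one of syringe1, syringe2, syringe3, syringe4 may be knocked a few centimetres aside while the robot is not near it.
It also fails if it takes over 208 s, if anything falls off the work surface, if the arm or the gripper's body presses on something with over 40 N, if the wrist force passes 120 N, or if a joint passes its speed limit or range.

## Working session

There is one attempt and no reset: what is moved stays moved. The work goes in short steps, Python scripts to look and compute and a tool call to move; the robot and the scene stay as the last step left them, time stands still between calls to the robot, and variables do not carry over. Pictures are saved under pics/ and viewed, at most 14 in all, crops included, and the job is handed in when it is done.

Besides the shell and the picture viewer there is one more tool, called as name([rows], argument=value, ...), one row to a line, values as JSON. jog_arm: Moves the arm, as the interface text tells. Its arguments: {"type":"object","properties":{"deltas":{"type":"array","items":{"type":"array"}},"squeeze":{"type":"number"}},"required":["deltas"]}

```bash
mkdir -p pics; cat > h.py <<'E'
import numpy as np, cv2
from station import ctrl
from scipy.spatial.transform import Rotation as R
def snap(n,f):
    im=ctrl.get_image(n); cv2.imwrite('pics/'+f,cv2.cvtColor(im,cv2.COLOR_RGB2BGR)); return im
def ray(n,uv,z,cal=None):
    c=cal or ctrl.get_calibration(n); K=np.array(c['K']); E=np.array(c['extrinsics'])
    p=np.array([(uv[0]-K[0,2])/K[0,0],(uv[1]-K[1,2])/K[1,1]])
    if n=='wrist':
        r=np.linalg.norm(p); d=np.array([*(p/r*np.sin(r)),np.cos(r)]) if r>0 else np.array([0,0,1.])
    else: d=np.array([*p,1.])
    d=E[:3,:3].T@d; o=-E[:3,:3].T@E[:3,3]
    return o+d*(z-o[2])/d[2]
def pix(n,P,cal=None):
    c=cal or ctrl.get_calibration(n); K=np.array(c['K']); E=np.array(c['extrinsics'])
    q=E[:3,:3]@np.array(P)+E[:3,3]
    return (K[0,0]*q[0]/q[2]+K[0,2],K[1,1]*q[1]/q[2]+K[1,2])
E
python3 - <<'E'
from h import *
np.set_printoptions(precision=4,suppress=True)
o=ctrl.get_obs(); print(o, ctrl.hold_point_z)
for n in('top','scene'):
    im=snap(n,n+'0.png'); c=ctrl.get_calibration(n); print(n,c)
    cv2.imwrite(f'pics/{n}0b.png',cv2.resize(cv2.cvtColor(im,cv2.COLOR_RGB2BGR),(800,600),interpolation=cv2.INTER_CUBIC))
E
```

```text
{'t': 0.0, 'q': array([-1.243 ,  0.0533,  1.6143, -0.    ,  1.476 , -0.119 ]), 'dq': array([-0.0001,  0.0017,  0.0005, -0.0009, -0.    ,  0.0009]), 'effort': array([ -0.0008, -39.3682, -37.018 ,  -0.0002,   0.0069,   0.    ]), 'tool_pos': array([ 0.2698, -0.5631,  0.2301]), 'tool_rot': array([-3.0616, -0.6955,  0.0003]), 'contact_force': array([-0.0977,  0.2914, -0.1748]), 'wrist_torque': array([0.0478, 0.0268, 0.0255]), 'grip_force': 0.0, 'opening': 0.0851126804938861} 0.0187
top {'K': array([[463.5273,   0.    , 275.9874],
       [  0.    , 463.5273, 211.843 ],
       [  0.    ,   0.    ,   1.    ]]), 'extrinsics': array([[-0.0062, -0.9997,  0.0225, -0.1264],
       [-0.9828,  0.0019, -0.1845,  0.581 ],
       [ 0.1844, -0.0233, -0.9826,  1.1159],
       [ 0.    ,  0.    ,  0.    ,  1.    ]])}
scene {'K': array([[432.2826,   0.    , 273.5842],
       [  0.    , 432.2826, 201.8928],
       [  0.    ,   0.    ,   1.    ]]), 'extrinsics': array([[-0.529 ,  0.8484, -0.0167,  0.3766],
       [ 0.5213,  0.3094, -0.7953, -0.2033],
       [-0.6696, -0.4294, -0.606 ,  1.4223],
       [ 0.    ,  0.    ,  0.    ,  1.    ]])}
```

View pics/top0b.png

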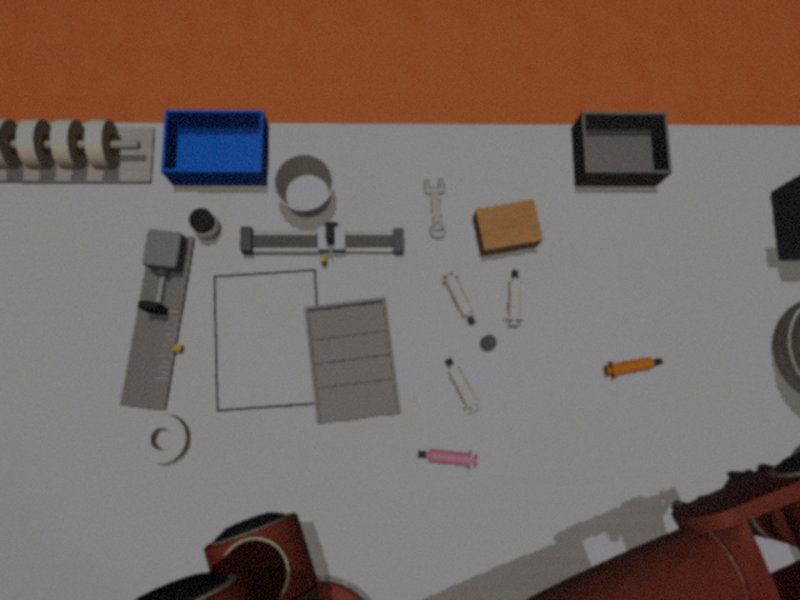

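View pics/scene0b.png

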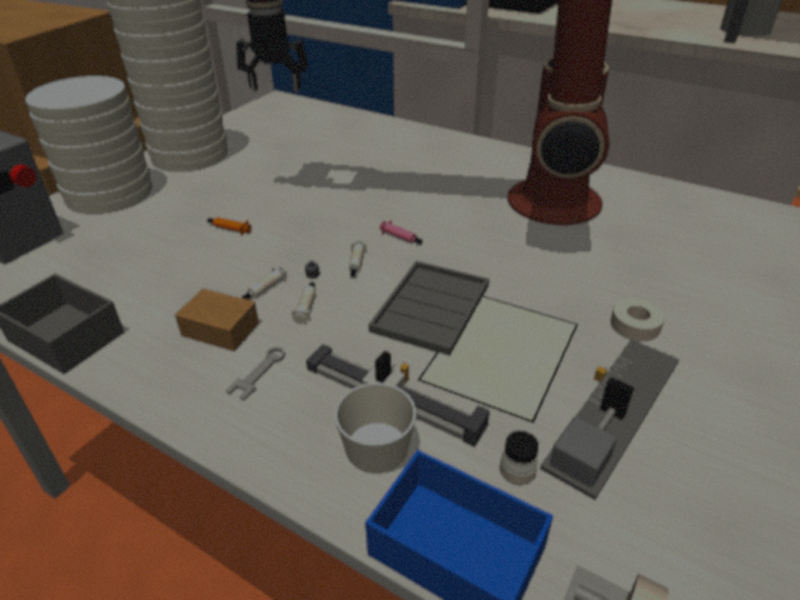

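Top view (800-px scale) shows three white syringes at (459,298), (514,298) and (462,386). The pink (448,458) and orange (632,367) ones are look-alikes to leave alone. The gauge is at left (paddle ~(154,308), clip (178,348)), the rail at the top ((242..403,240), tab (331,232), clip (323,260)), the mat at (265,340) and the tray at (352,360). Now measuring.

```bash
cat > m.py <<'E'
from h import *
np.set_printoptions(precision=4,suppress=True)
top=cv2.cvtColor(cv2.imread('pics/top0.png'),cv2.COLOR_BGR2RGB); sc=cv2.cvtColor(cv2.imread('pics/scene0.png'),cv2.COLOR_BGR2RGB)
def comps(m,lo,hi):
    n,l,s,c=cv2.connectedComponentsWithStats(m.astype(np.uint8))
    return [(i,s[i],c[i],l==i) for i in range(1,n) if lo<=s[i,4]<=hi]
for n,im,z in(('top',top,.03),('scene',sc,.03)):
    h=cv2.cvtColor(im,cv2.COLOR_RGB2HSV)
    m=(h[...,0]>15)&(h[...,0]<32)&(h[...,1]>110)&(h[...,2]>60)
    for i,s,c,_ in comps(m,4,200): print(n,'brass',s,c,ray(n,c,.01),ray(n,c,.03))
# local-contrast bright for syringes
g=cv2.cvtColor(top,cv2.COLOR_RGB2GRAY).astype(int)
print('bench',np.median(g[230:300,300:420]))
x0,y0,x1,y1=300,180,375,295
cv2.imwrite('pics/c1.png',cv2.resize(cv2.cvtColor(top[140:300,80:290],cv2.COLOR_RGB2BGR),(777,592),interpolation=cv2.INTER_CUBIC))
cv2.imwrite('pics/c2.png',cv2.resize(cv2.cvtColor(top[180:295,295:375],cv2.COLOR_RGB2BGR),(400,575),interpolation=cv2.INTER_CUBIC))
E
python3 m.py
```

```text
top brass [366 143   2   4   4] [366.5 144.5] [ 0.7745 -0.3766  0.01  ] [ 0.7676 -0.372   0.03  ]
top brass [369 142   4   4   7] [370.2857 143.2857] [ 0.7779 -0.3871  0.01  ] [ 0.771  -0.3823  0.03  ]
top brass [348 145   4   7   9] [349.2222 147.5556] [ 0.7657 -0.3293  0.01  ] [ 0.759  -0.3254  0.03  ]
top brass [355 145   3   7   9] [355.7778 147.6667] [ 0.7655 -0.3471  0.01  ] [ 0.7588 -0.343   0.03  ]
top brass [359 146   3   3   5] [360.2 146.8] [ 0.7679 -0.3592  0.01  ] [ 0.7612 -0.3549  0.03  ]
top brass [342 148   2   5   5] [342.8 150. ] [ 0.7588 -0.3116  0.01  ] [ 0.7522 -0.3081  0.03  ]
top brass [362 148   8   6  17] [365.2353 150.4118] [ 0.7577 -0.3725  0.01  ] [ 0.7512 -0.368   0.03  ]
top brass [336 150   3   3   5] [337.4 151.2] [ 0.7554 -0.2968  0.01  ] [ 0.7489 -0.2936  0.03  ]
top brass [347 153   3   4   5] [348.  154.8] [ 0.7453 -0.3252  0.01  ] [ 0.7389 -0.3215  0.03  ]
top brass [353 153   4   3   5] [354.4 154. ] [ 0.7476 -0.3427  0.01  ] [ 0.7412 -0.3386  0.03  ]
top brass [369 152   2   5   5] [369.2 154. ] [ 0.7476 -0.3828  0.01  ] [ 0.7412 -0.3781  0.03  
[... 1221 characters left out ...]
 7  46] [438.3261 256.587 ] [ 0.4698 -0.5514  0.01  ] [ 0.4681 -0.5439  0.03  ]
scene brass [500   0   2   2   4] [500.5   0.5] [-2.1364 -0.0115  0.01  ] [-2.039 -0.001  0.03 ]
scene brass [95 85  3  5  9] [96.2222 87.    ] [ 0.1959 -1.1901  0.01  ] [ 0.2264 -1.1458  0.03  ]
scene brass [ 17  88  17  32 137] [ 25.5474 104.4599] [ 0.4503 -1.2921  0.01  ] [ 0.4734 -1.2448  0.03  ]
scene brass [159 155   8   2   8] [162.5   155.625] [ 0.4629 -0.5634  0.01  ] [ 0.4857 -0.5371  0.03  ]
scene brass [281 255   5   9  27] [282.963  257.9259] [ 0.6553 -0.01    0.01  ] [0.6726 0.0005 0.03  ]
scene brass [417 257   7   9  48] [419.8958 260.9375] [0.5058 0.2575 0.01  ] [0.5274 0.2603 0.03  ]
bench 131.0
```

View pics/c1.png

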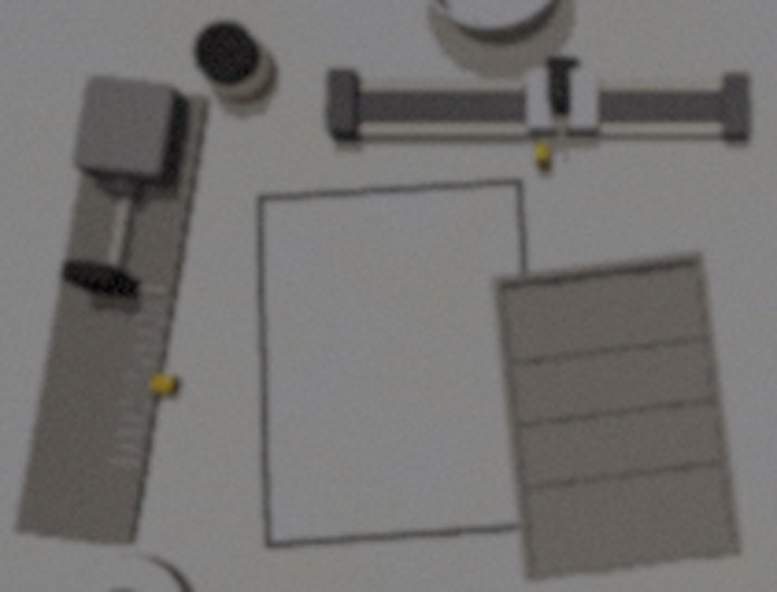

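View pics/c2.png

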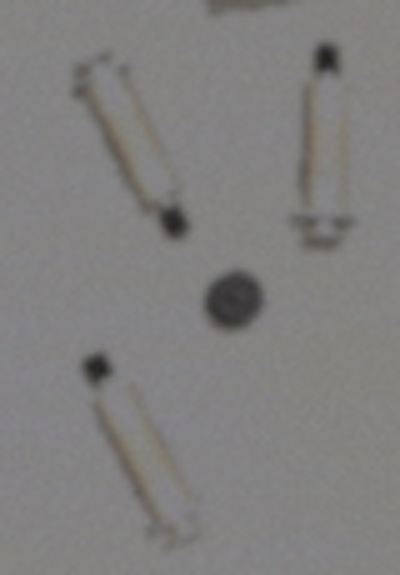

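Crop c1 shows the gauge paddle at (100,278), housing and clip (163,384), rail (330–748,105), guide tab (562,62–118), guide clip (543,155) and the mat and tray corners. Crop c2 confirms three white syringes with black caps at (174,222), (327,55) and (96,366); the roller is at (234,300).

```bash
cat > m2.py <<'E'
from h import *
np.set_printoptions(precision=4,suppress=True)
A=lambda u,v:(80+(u+.5)/3.7-.5,140+(v+.5)/3.7-.5)
B=lambda u,v:(295+(u+.5)/5-.5,180+(v+.5)/5-.5)
def pr(n,uv,z): print(n,ray('top',uv,z)[:2])
for n,u,v,z in [('g NL',18,530,.01),('g NR',133,543,.01),('g FR',208,97,.01),('g mark1',152,288,.01),('padTopL',64,265,.072),('padTopR',138,283,.072),('gclip',163,384,.012),
 ('hous FL',90,77,.064),('hous FR',178,87,.064),('hous NL',78,165,.064),('hous NR',160,180,.064),('hous FL',90,77,.054),
 ('rail L',330,105,.03),('rail R',748,105,.03),('stopLtop',343,72,.036),('stopLbot',343,138,.036),('blkRtop',737,75,.036),('blkRbot',737,140,.036),('tab FL',548,60,.078),('tab FR',576,60,.078),('tab',562,62,.078),('fin',563,150,.034),('fin2',562,128,.034),('clip',543,155,.025),
 ('mat FL',260,197,0),('mat FR',521,181,0),('mat NL',269,545,0),('mat NR',519,526,0),
 ('tr FL',495,281,.018),('tr FR',702,255,.018),('tr NL',529,577,.018),('tr NR',740,550,.018),('jar',228,52,.06),('tub',500,0,.075)]: pr(n,A(u,v),z)
for n,u,v,z in [('s1 cap',174,222,.011),('s1 fl',102,75,.011),('s2 cap',327,55,.011),('s2 fl',323,228,.011),('s3 cap',96,366,.011),('s3 fl',175,530,.011),('roller',234,300,.032)]: pr(n,B(u,v),z)
E
python3 m2.py
```

```text
g NL [0.4071 0.3559]
g NR [0.3979 0.2774]
g FR [0.7142 0.242 ]
g mark1 [0.5749 0.2742]
padTopL [0.5798 0.3139]
padTopR [0.5674 0.2642]
gclip [0.5069 0.2623]
hous FL [0.7126 0.3076]
hous FR [0.7055 0.2473]
hous NL [0.6504 0.3119]
hous NR [0.6399 0.256 ]
hous FL [0.7156 0.3112]
rail L [0.7025 0.1503]
rail R [ 0.7026 -0.1454]
stopLtop [0.7249 0.1407]
stopLbot [0.6768 0.1391]
blkRtop [ 0.7229 -0.1375]
blkRbot [ 0.6753 -0.1372]
tab FL [ 0.7206 -0.0071]
tab FR [ 0.7206 -0.0262]
tab [ 0.7192 -0.0166]
fin [ 0.6686 -0.0148]
fin2 [ 0.6846 -0.0139]
clip [ 0.6673 -0.    ]
mat FL [0.6428 0.2042]
mat FR [0.6544 0.0177]
mat NL [0.3963 0.1872]
mat NR [0.4084 0.0152]
tr FL [0.578 0.033]
tr FR [ 0.5963 -0.1124]
tr NL [0.3733 0.0061]
tr NR [ 0.3906 -0.1377]
jar [0.7318 0.2155]
tub [0.7646 0.0268]
s1 cap [ 0.5562 -0.2695]
s1 fl [ 0.6351 -0.2335]
s2 cap [ 0.6459 -0.3536]
s2 fl [ 0.5528 -0.3478]
s3 cap [ 0.4809 -0.227 ]
s3 fl [ 0.3968 -0.2657]
roller [ 0.5123 -0.2963]
```

jog_arm([
  [-1,[0.9,0.9,0.05],[0,0,-0.142]],
  [-1,[0.9,0.9,0.05],[0,0,-0.142]],
  [-1,[0.9,0.9,0.05],[0,0,-0.142]],
  [-1,[0.9,0.9,0.05],[0,0,-0.142]],
  [-1,[0.9,0.9,0.05],[0,0,-0.142]],
  [-1,[0.9,0.9,0.05],[0,0,-0.142]],
  [-1,[0.9,0.9,0.05],[0,0,-0.142]],
  [-1,[0.9,0.9,0.05],[0,0,-0.142]],
  [-1,[0.9,0.9,0.05],[0,0,-0.142]],
  [-1,[0.9,0.9,0.05],[0,0,-0.142]],
  [-1,[0.9,0.9,0.05],[0,0,-0.142]],
  [-1,[0.9,0.9,0.05],[0,0,-0.142]],
], squeeze=60)

```text
t: 1.1
tool_pos: [0.6214, -0.2112, 0.2503]
tool_rot: [-3.141, -0.001, 0.001]
contact_force: [0.3, -1.4, 0.4]
opening: 0.0855
grip_force: 0.0
```

jog_arm([
  [-1,[0.17,0.47,0],[0,0,0]],
  [-1,[0.17,0.47,0],[0,0,0]],
  [-1,[0.17,0.47,0],[0,0,0]],
  [-1,[0.17,0.47,0],[0,0,0]],
  [-1,[0.17,0.47,0],[0,0,0]],
  [-1,[0.17,0.47,0],[0,0,0]],
  [-1,[0.17,0.47,0],[0,0,0]],
])

```text
t: 1.68
tool_pos: [0.6885, -0.0232, 0.2498]
tool_rot: [3.142, 0.006, -0.002]
contact_force: [0.3, -0.8, -0.7]
opening: 0.0854
grip_force: 0.0
```

```bash
python3 - <<'E'
from h import *
import pickle
c=ctrl.get_calibration('wrist'); im=snap('wrist','w1.png'); pickle.dump(c,open('w1.pkl','wb')); print(c)
print(ctrl.get_obs()['tool_pos'])
cv2.imwrite('pics/w1b.png',cv2.resize(cv2.cvtColor(im,cv2.COLOR_RGB2BGR),(800,600),interpolation=cv2.INTER_CUBIC))
E
```

```text
{'K': array([[325.1922621 ,   0.        , 281.24771369],
       [  0.        , 325.1922621 , 208.95695084],
       [  0.        ,   0.        ,   1.        ]]), 'extrinsics': array([[ 3.50148393e-03, -9.99993735e-01,  5.20135619e-04,
        -2.58889431e-02],
       [-9.45885080e-01, -3.14324408e-03,  3.24486572e-01,
         6.02280786e-01],
       [-3.24482904e-01, -1.62817304e-03, -9.45890160e-01,
         6.22560296e-01],
       [ 0.00000000e+00,  0.00000000e+00,  0.00000000e+00,
         1.00000000e+00]])}
[ 0.68827244 -0.02467301  0.249963  ]
```

View pics/w1b.png

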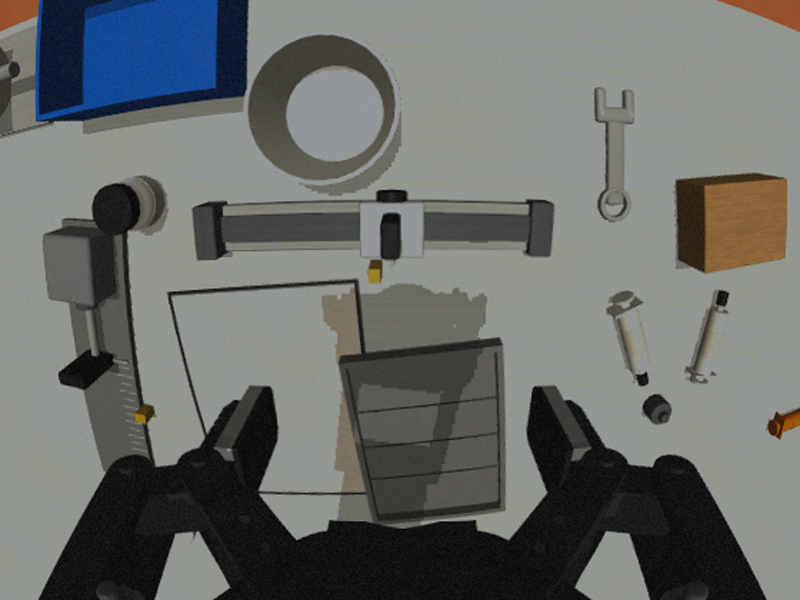

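Wrist view (800 scale): guide tab (391,213–257), guide fin (392,262), guide clip (375,271), rail ends 195/552, gauge paddle (86,370), gauge clip (144,413), stop block left (208,230), tub (324,110), and the mat and tray corners.

```bash
cat > w.py <<'E'
from h import *
import pickle,sys
np.set_printoptions(precision=4,suppress=True)
def W(c,lst):
    for n,u,v,z in lst: print(n,ray('wrist',((u+.5)*.7-.5,(v+.5)*.7-.5),z,c)[:2])
E
python3 - <<'E'
from w import *
W(pickle.load(open('w1.pkl','rb')),[('tab botmid',391,257,.078),('tab mid',391,235,.078),('tab 213',391,215,.078),('tab 213/.036',391,213,.036),('T',392,195,.036),('fin',391,262,.034),('clip',375,271,.025),('clip',375,271,.03),
('stopR top FL',195,208,.036),('stop R inner near',228,257,.036),('stop near outer',196,259,.036),('stopinner far',224,205,.036),('rblk inner far',526,202,.036),('rblk inner near',524,256,.036),('rblk outer near',551,253,.036),
('carr L near',361,256,.036),('carr R near',423,255,.036),
('pad L',60,383,.072),('pad R',90,388,.072),('pad FR',113,354,.072),('pad FL',85,351,.072),('fin g',124,364,.014),('gclip',144,413,.012),('gplate FR',124,222,.01),('gp NR',148,460,.01),
('mat FL',169,294,0),('mat FR',357,281,0),('tub near',320,184,.075),('tub mid',324,110,.075),
('tr FL',340,357,.018),('tr FR',501,339,.018),('tr NL',377,521,.018),('tr NR',505,507,.018)])
E
```

```text
tab botmid [ 0.6944 -0.0157]
tab mid [ 0.71   -0.0158]
tab 213 [ 0.724  -0.0158]
tab 213/.036 [ 0.7192 -0.0148]
T [ 0.7333 -0.0156]
fin [ 0.6794 -0.0147]
clip [ 0.6695 -0.0013]
clip [ 0.6708 -0.0016]
stopR top FL [0.7276 0.1473]
stop R inner near [0.6853 0.1208]
stop near outer [0.6841 0.151 ]
stopinner far [0.7288 0.1206]
rblk inner far [ 0.73  -0.121]
rblk inner near [ 0.686  -0.1222]
rblk outer near [ 0.6891 -0.1452]
carr L near [0.6849 0.009 ]
carr R near [ 0.6858 -0.0401]
pad L [0.5722 0.3148]
pad R [0.5704 0.274 ]
pad FR [0.6087 0.2334]
pad FL [0.6098 0.2672]
fin g [0.5682 0.2678]
gclip [0.5072 0.2595]
gplate FR [0.7159 0.2389]
gp NR [0.4375 0.2763]
mat FL [0.6409 0.2035]
mat FR [0.6533 0.0163]
tub near [0.7458 0.0331]
tub mid [0.797  0.0296]
tr FL [0.5871 0.0322]
tr FR [ 0.6051 -0.1126]
tr NL [0.3778 0.0036]
tr NR [ 0.3962 -0.1401]
```

jog_arm([
  [-1,[0.04,0.022,-0.2],[0,0,0]],
  [-1,[0.04,0.022,-0.35],[0,0,0]],
  [-1,[0.04,0.022,-0.35],[0,0,0]],
  [-1,[0.04,0.022,-0.35],[0,0,0]],
  [-1,[0.04,0.022,-0.35],[0,0,0]],
  [-1,[0.04,0.022,-0.35],[0,0,0]],
  [-1,[0.04,0.022,-0.35],[0,0,0]],
])

```text
t: 2.32
tool_pos: [0.7063, -0.0174, 0.1144]
tool_rot: [3.141, -0.0, 0.008]
contact_force: [-0.2, -0.6, 0.6]
opening: 0.0857
grip_force: 0.0
```

jog_arm([
  [-1,[0,0.005,-0.08],[0,0,0]],
  [-1,[0,0.005,-0.168],[0,0,0]],
  [-1,[0,0.005,-0.168],[0,0,0]],
  [-1,[0,0.005,-0.168],[0,0,0]],
  [1,[0,0.005,-0.168],[0,0,0]],
  [1,[0,0.005,-0.168],[0,0,0]],
  [1,[0,0.005,-0.168],[0,0,0]],
  [1,[0,0.005,-0.168],[0,0,0]],
  [1,[0,0.005,-0.168],[0,0,0]],
  [1,[0,0.005,-0.168],[0,0,0]],
  [1,[0,0.005,-0.168],[0,0,0]],
  [1,[0,0.005,-0.168],[0,0,0]],
], squeeze=50)

```text
t: 3.32
tool_pos: [0.7049, -0.0144, 0.0445]
tool_rot: [3.141, 0.001, 0.001]
contact_force: [-1.6, 0.4, 4.6]
opening: 0.0131
grip_force: 50.4
```

jog_arm([
  [1,[0,0.04,0],[0,0,0]],
  [1,[0,0.08,0],[0,0,0]],
  [1,[0,0.12,0],[0,0,0]],
  [1,[0,0.16,0],[0,0,0]],
  [1,[0,0.2,0],[0,0,0]],
  [1,[0,0.23,0],[0,0,0]],
  [1,[0,0.25,0],[0,0,0]],
  [1,[0,0.26,0],[0,0,0]],
  [1,[0,0.26,0],[0,0,0]],
])

```text
t: 4.07
tool_pos: [0.7048, 0.0915, 0.0445]
tool_rot: [-3.141, -0.003, -0.001]
contact_force: [-2.7, 2.7, 4.4]
opening: 0.0132
grip_force: 50.6
```

jog_arm([
  [1,[0,0.005,0],[0,0,0]],
  [1,[0,0.01,0],[0,0,0]],
  [1,[0,0.015,0],[0,0,0]],
  [1,[0,0.02,0],[0,0,0]],
  [1,[0,0.02,0],[0,0,0]],
])

```text
t: 4.48
tool_pos: [0.7048, 0.0982, 0.0445]
tool_rot: [3.141, 0.002, 0.001]
contact_force: [-2.1, -0.3, 5.1]
opening: 0.0128
grip_force: 50.7
```

jog_arm([
  [1,[0,0.005,0],[0,0,0]],
  [1,[0,0.01,0],[0,0,0]],
  [1,[0,0.015,0],[0,0,0]],
  [1,[0,0.015,0],[0,0,0]],
  [1,[0,0.015,0],[0,0,0]],
])

```text
t: 4.9
tool_pos: [0.7048, 0.1042, 0.0445]
tool_rot: [-3.142, -0.002, -0.001]
contact_force: [-1.8, 0.3, 4.7]
opening: 0.0136
grip_force: 50.7
```

jog_arm([
  [1,[0,0.005,0],[0,0,0]],
  [1,[0,0.01,0],[0,0,0]],
  [1,[0,0.015,0],[0,0,0]],
  [1,[0,0.015,0],[0,0,0]],
  [1,[0,0.015,0],[0,0,0]],
])

```text
t: 5.32
tool_pos: [0.7048, 0.1063, 0.0445]
tool_rot: [3.136, 0.0, -0.0]
contact_force: [-3.5, -13.0, 6.4]
opening: 0.013
grip_force: 50.8
```

```bash
python3 - <<'E'
from h import *
import pickle
c=ctrl.get_calibration('wrist'); im=snap('wrist','w2.png'); pickle.dump(c,open('w2.pkl','wb'))
o=ctrl.get_obs();print(o['tool_pos'],o['contact_force'])
cv2.imwrite('pics/w2b.png',cv2.resize(cv2.cvtColor(im,cv2.COLOR_RGB2BGR),(800,600),interpolation=cv2.INTER_CUBIC))
E
```

```text
[0.70479041 0.10628484 0.04448363] [ -2.93984037 -11.81051753   5.95540351]
```

View pics/w2b.png

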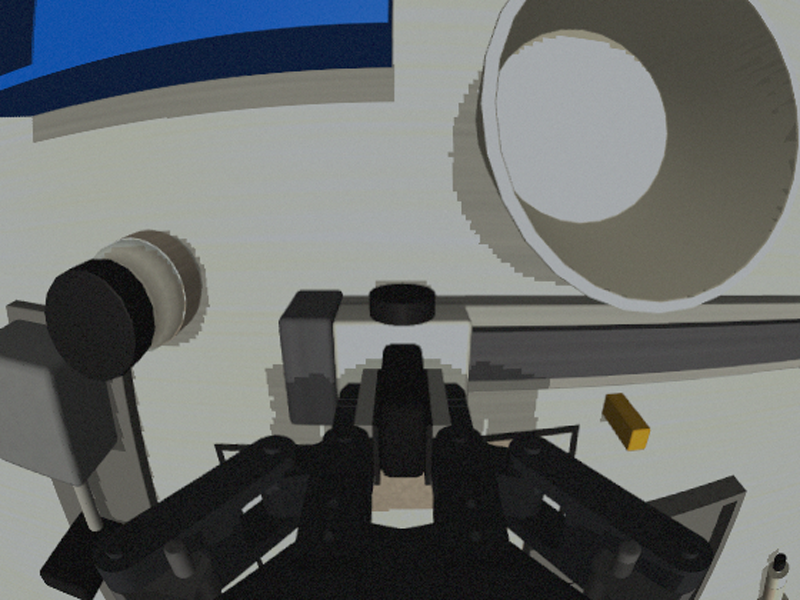

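The guide is pressed against the stop block, with carriage and block touching at (338,360) and a 12 N reaction. Releasing and going to the gauge.

jog_arm([
  [-1,[0,0,0],[0,0,0]],
  [-1,[0,0,0],[0,0,0]],
  [-1,[0,0,0],[0,0,0]],
  [-1,[0,0,0],[0,0,0]],
  [-1,[0,0,0.1],[0,0,0]],
  [-1,[0,0,0.2],[0,0,0]],
  [-1,[0,0,0.3],[0,0,0]],
  [-1,[0,0,0.4],[0,0,0]],
  [-1,[0,0,0.48],[0,0,0]],
  [-1,[0,0,0.48],[0,0,0]],
])

```text
t: 6.2
tool_pos: [0.7084, 0.1105, 0.2467]
tool_rot: [-3.14, -0.002, -0.025]
contact_force: [0.3, 0.8, 0.4]
opening: 0.0851
grip_force: 0.0
```

jog_arm([
  [-1,[-0.33,0.45,0],[0,0,0.46]],
  [-1,[-0.33,0.45,0],[0,0,0.46]],
  [-1,[-0.33,0.45,0],[0,0,0.46]],
  [-1,[-0.33,0.45,0],[0,0,0.46]],
  [-1,[-0.33,0.45,0],[0,0,0.46]],
  [-1,[-0.33,0.45,0],[0,0,0.46]],
  [-1,[-0.33,0.45,0],[0,0,0.46]],
  [-1,[-0.33,0.45,0],[0,0,0.46]],
  [-1,[-0.33,0.45,0],[0,0,0.46]],
  [-1,[-0.33,0.45,0],[0,0,0.46]],
  [-1,[-0.33,0.45,0],[0,0,0.46]],
  [-1,[-0.33,0.45,0],[0,0,0.46]],
])

```text
t: 7.2
tool_pos: [0.5721, 0.2902, 0.2349]
tool_rot: [-2.349, -2.085, 0.001]
contact_force: [-0.2, -0.4, 0.1]
opening: 0.0855
grip_force: 0.0
```

jog_arm([
  [-1,[0,0,0],[0,0,0]],
  [-1,[0,0,0],[0,0,0]],
  [-1,[0,0,0],[0,0,0]],
])

```text
t: 7.45
tool_pos: [0.5723, 0.2898, 0.2353]
tool_rot: [-2.357, -2.077, 0.0]
contact_force: [0.0, -0.7, 0.3]
opening: 0.0855
grip_force: 0.0
```

```bash
python3 - <<'E'
from h import *
import pickle
c=ctrl.get_calibration('wrist'); im=snap('wrist','w3.png'); pickle.dump(c,open('w3.pkl','wb'))
o=ctrl.get_obs();print(o['tool_pos'],o['contact_force'],o['q'])
cv2.imwrite('pics/w3b.png',cv2.resize(cv2.cvtColor(im,cv2.COLOR_RGB2BGR),(800,600),interpolation=cv2.INTER_CUBIC))
E
```

```text
[0.57238571 0.28978739 0.23535383] [ 0.27241999 -0.47691831  0.64597247] [3.52701750e-01 8.90475530e-02 1.56795504e+00 9.74343311e-05
 1.48480941e+00 4.78716143e-01]
```

View pics/w3b.png

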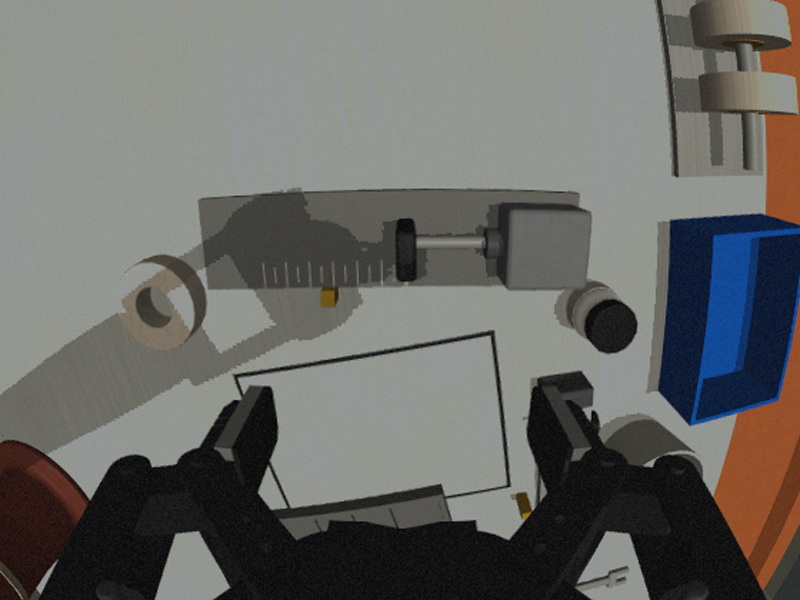

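The gauge is square to the view: paddle (397–415, 219–280), clip (329,297), plate corners (199,197), (207,289), (578,193).

```bash
python3 - <<'E'
from w import *
c=pickle.load(open('w3.pkl','rb')); im=cv2.imread('pics/w3.png'); h=cv2.cvtColor(im,cv2.COLOR_BGR2HSV)
m=((h[...,0]>15)&(h[...,0]<32)&(h[...,1]>110)&(h[...,2]>60)).astype(np.uint8)
n,l,s,ct=cv2.connectedComponentsWithStats(m)
for i in range(1,n):
    if s[i,4]>25: print(s[i],ct[i],ray('wrist',ct[i],.012,c)[:2])
g=cv2.cvtColor(im,cv2.COLOR_BGR2GRAY)
for r in range(150,210,4): print(r,g[r,272:298])
W(c,[('plNL',199,197,.01),('plNR',207,289,.01),('plFL',578,193,.01),('plFR',581,289,.01),('padL',405,219,.072),('padL .01',405,219,.01),('padR',405,280,.072),('padR edge',415,250,.072),('padedge',397,250,.072),('hous edge',500,250,.064)])
E
```

```text
[225 201  10  14 129] [229.3488 207.6744] [0.5051 0.2574]
[362 345  10  19 109] [366.7156 353.7706] [ 0.6698 -0.0083]
150 [94 93 95 92 94 94 96 94 93 95 93 95 93 93 93 95 91 91 95 95 93 92 92 92
 93 96]
154 [96 94 91 64 65 60 31 12 11 10 16 18 11 14 20 10 15 54 94 93 94 94 92 96
 94 95]
158 [61 62 64 62 63 47 21 12 23 16 11 10 11 13 21 18 23 13 57 91 90 93 96 95
 91 93]
162 [65 64 65 63 55 11 14 18 26 27 18 19 11 28 17 16 20 20 36 71 95 91 93 95
 95 91]
166 [65 63 63 62 55 30 20 35 40 40 39 42 41 44 43 41 38 32 22 59 92 93 93 95
 96 94]
170 [ 60  62  64  63  56  31  28  38  37  37  37  35  45  40  43  40  39  34
  33  88 136 137 138 136 135 137]
174 [63 62 62 61 56 35 16 34 36 36 42 37 38 37 37 43 37 33 24 41 66 65 65 65
 60 62]
178 [64 64 65 65 60 36 27 29 37 40 42 35 38 39 41 38 37 25 20 46 59 64 63 60
 67 63]
182 [64 64 62 63 60 35 23 32 34 31 32 34 36 37 37 32 29 18 15 41 64 64 61 60
 64 61]
186 [61 62 74 98 81 31 20 19 23 24 25 20 27 19 22 29 23 20 10 33 62 61 64 67
 64 73]
190 [64 63 68 91 84 43 21 25 27 33 28 21 19 23 28 26 18 22 18 36 60 60 60 62
 60 58]
194 [92 91 93 98 97 72 22 19 24 23 27 29 23 21 17 29 23 19 27 38 65 63 70 83
 91 91]
198 [ 91  93  89  91  91  92  90  90  90  92 101 128 134 126  91  91  91  92
  88  88  89  89  89  93  93  89]
202 [150 148 149 149 149 148 149 152 150 150 148 148 148 148 147 150 149 149
 150 147 148 150 150 150 152 147]
206 [151 150 148 149 150 148 151 151 151 149 149 148 151 148 150 149 152 150
 150 147 148 150 150 151 149 151]
plNL [0.408  0.3589]
plNR [0.3964 0.278 ]
plFL [0.7232 0.3207]
plFR [0.7235 0.2363]
padL [0.5784 0.3236]
padL .01 [0.5775 0.3138]
padR [0.5731 0.2815]
padR edge [0.5825 0.3017]
padedge [0.5704 0.3032]
hous edge [0.642  0.2928]
```

```bash
python3 - <<'E'
from w import *
c=pickle.load(open('w3.pkl','rb')); ex=np.array([.9923,-.1236])
f=ray('wrist',(283.8,198),.014,c)[:2]; t=ray('wrist',(283.5,175),.072,c)[:2]
E=np.array(c['extrinsics']);print('cam',-E[:3,:3].T@E[:3,3])
print('fin',f,'pad',t,(f-t)@ex)
im=cv2.imread('pics/w3.png')
for r in range(199,218): print(r,[int(x) for x in (im[r,222:238,2].astype(int)-im[r,222:238,0])])
for z in(.01,.014,.018,.022):
  for u in (225,229.3,234): print(z,u,(f-ray('wrist',(u,204),z,c)[:2])@ex)
E
```

```text
cam [0.5827 0.3724 0.379 ]
fin [0.5715 0.2616] pad [0.5759 0.3024] 0.0006853372246571755
199 [3, 4, 4, 6, 7, 6, 8, 3, 5, 5, 5, 13, 5, 4, 8, 4]
200 [7, 4, 6, 9, 10, 17, 16, 14, 16, 18, 12, 20, 18, 12, 8, 5]
201 [10, 9, 8, 16, 29, 37, 44, 37, 35, 42, 47, 35, 40, 24, 19, 8]
202 [9, 9, 14, 25, 45, 45, 48, 41, 45, 48, 51, 44, 39, 36, 31, 9]
203 [10, 9, 26, 51, 64, 70, 66, 64, 68, 70, 64, 64, 36, 34, 26, 10]
204 [8, 7, 41, 78, 81, 89, 91, 88, 79, 86, 79, 86, 34, 38, 33, 10]
205 [9, 11, 46, 83, 83, 92, 85, 96, 88, 93, 97, 83, 32, 37, 28, 8]
206 [6, 9, 46, 85, 85, 88, 86, 88, 87, 88, 88, 88, 35, 33, 31, 9]
207 [9, 8, 47, 87, 85, 85, 84, 87, 85, 87, 90, 89, 32, 34, 30, 7]
208 [8, 8, 42, 81, 86, 85, 89, 84, 87, 87, 90, 95, 43, 38, 29, 9]
209 [8, 7, 37, 74, 89, 89, 82, 86, 88, 86, 87, 92, 48, 28, 22, 9]
210 [11, 7, 38, 77, 81, 79, 86, 85, 89, 88, 82, 88, 46, 27, 18, 10]
211 [10, 9, 28, 74, 87, 87, 86, 80, 89, 87, 84, 89, 50, 31, 10, 8]
212 [9, 7, 25, 73, 82, 82, 82, 90, 92, 83, 88, 93, 59, 18, 8, 7]
213 [9, 10, 23, 67, 89, 88, 90, 88, 86, 84, 87, 93, 62, 12, 10, 8]
214 [8, 9, 12, 40, 53, 51, 54, 49, 49, 47, 48, 46, 28, 9, 11, 11]
215 [7, 10, 11, 13, 16, 15, 14, 14, 15, 16, 16, 12, 9, 9, 8, 10]
216 [8, 7, 10, 9, 11, 7, 5, 9, 9, 9, 8, 11, 9, 9, 8, 8]
217 [10, 11, 6, 10, 10, 9, 9, 8, 10, 10, 10, 7, 8, 8, 8, 9]
0.01 225 0.07080363005790606
0.01 229.3 0.06552902301081943
0.01 234 0.05978925501598189
0.014 225 0.07006405937030105
0.014 229.3 0.06484663001440068
0.014 234 0.05916908213927261
0.018 225 0.06932448868269606
0.018 229.3 0.06416423701798192
0.018 234 0.05854890926256323
0.022 225 0.06858491799509094
0.022 229.3 0.06348184402156318
0.022 234 0.05792873638585386
```

jog_arm([
  [-1,[0.0065,0.022,-0.1],[0,0,0]],
  [-1,[0.0065,0.022,-0.2],[0,0,0]],
  [-1,[0.0065,0.022,-0.3],[0,0,0]],
  [-1,[0.0065,0.022,-0.4],[0,0,0]],
  [-1,[0.0065,0.022,-0.45],[0,0,0]],
  [-1,[0.0065,0.022,-0.48],[0,0,0]],
  [-1,[0.0065,0.022,-0.488],[0,0,0]],
  [-1,[0.0065,0.022,-0.488],[0,0,0]],
])

```text
t: 8.17
tool_pos: [0.5753, 0.2985, 0.0404]
tool_rot: [-2.356, -2.078, 0.0]
contact_force: [0.1, 0.4, 1.1]
opening: 0.0857
grip_force: 0.0
```

jog_arm([
  [1,[0,0,0],[0,0,0]],
  [1,[0,0,0],[0,0,0]],
  [1,[0,0,0],[0,0,0]],
  [1,[0,0,0],[0,0,0]],
  [1,[0,0,0],[0,0,0]],
  [1,[0,0,0],[0,0,0]],
  [1,[0,0,0],[0,0,0]],
  [1,[0,0,0],[0,0,0]],
], squeeze=80)

```text
t: 8.83
tool_pos: [0.576, 0.2985, 0.0412]
tool_rot: [2.354, 2.078, 0.003]
contact_force: [1.8, -0.8, 2.7]
opening: 0.0129
grip_force: 79.8
```

jog_arm([
  [1,[-0.02,0.0025,0],[0,0,0]],
  [1,[-0.04,0.005,0],[0,0,0]],
  [1,[-0.06,0.0075,0],[0,0,0]],
  [1,[-0.08,0.01,0],[0,0,0]],
  [1,[-0.1,0.0125,0],[0,0,0]],
  [1,[-0.12,0.015,0],[0,0,0]],
  [1,[-0.14,0.0175,0],[0,0,0]],
  [1,[-0.155,0.0193,0],[0,0,0]],
  [1,[-0.16,0.02,0],[0,0,0]],
  [1,[-0.16,0.02,0],[0,0,0]],
  [1,[-0.16,0.02,0],[0,0,0]],
])

```text
t: 9.75
tool_pos: [0.5127, 0.3058, 0.0413]
tool_rot: [2.352, 2.077, 0.005]
contact_force: [9.2, -3.6, -0.7]
opening: 0.013
grip_force: 79.7
```

```bash
python3 - <<'E'
from h import *
o=ctrl.get_obs();print(o['tool_pos'],o['contact_force'],o['opening'])
a=cv2.cvtColor(snap('top','t4.png'),cv2.COLOR_RGB2BGR)[215:275,90:150]; b=cv2.cvtColor(snap('scene','s4.png'),cv2.COLOR_RGB2BGR)[230:290,390:450]
cv2.imwrite('pics/c4.png',np.hstack([cv2.resize(x,(400,400),interpolation=cv2.INTER_CUBIC) for x in(a,b)]))
E
```

```text
[0.5126931  0.30576391 0.04125335] [ 9.21846178 -3.58389901 -0.69772668] 0.013036245939466586
```

View pics/c4.png

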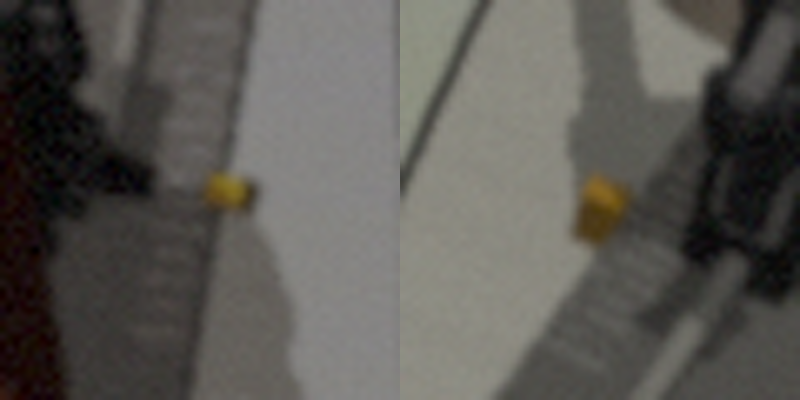

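The brass clip is at (230,191) in the top crop. The fin line runs (160,185)→(205,192) and points at the clip's middle, so the gauge is level. Holding for over 2 s, then easing home.

jog_arm([
  [1,[0,0,0],[0,0,0]],
  [1,[0,0,0],[0,0,0]],
  [1,[0,0,0],[0,0,0]],
  [1,[0,0,0],[0,0,0]],
  [1,[0,0,0],[0,0,0]],
  [1,[0,0,0],[0,0,0]],
  [1,[0,0,0],[0,0,0]],
  [1,[0,0,0],[0,0,0]],
  [1,[0,0,0],[0,0,0]],
  [1,[0,0,0],[0,0,0]],
  [1,[0,0,0],[0,0,0]],
  [1,[0,0,0],[0,0,0]],
])

```text
t: 10.85
tool_pos: [0.5129, 0.3058, 0.0413]
tool_rot: [2.352, 2.076, 0.005]
contact_force: [8.2, -4.3, 1.0]
opening: 0.0128
grip_force: 79.7
```

jog_arm([
  [1,[0,0,0],[0,0,0]],
  [1,[0,0,0],[0,0,0]],
  [1,[0,0,0],[0,0,0]],
  [1,[0,0,0],[0,0,0]],
  [1,[0,0,0],[0,0,0]],
  [1,[0,0,0],[0,0,0]],
  [1,[0,0,0],[0,0,0]],
  [1,[0,0,0],[0,0,0]],
  [1,[0,0,0],[0,0,0]],
  [1,[0,0,0],[0,0,0]],
  [1,[0,0,0],[0,0,0]],
  [1,[0,0,0],[0,0,0]],
])

```text
t: 11.85
tool_pos: [0.5129, 0.3057, 0.0412]
tool_rot: [2.352, 2.076, 0.005]
contact_force: [8.0, -3.6, -0.3]
opening: 0.0128
grip_force: 79.7
```

jog_arm([
  [1,[0,0,0],[0,0,0]],
  [1,[0,0,0],[0,0,0]],
  [1,[0,0,0],[0,0,0]],
  [1,[0,0,0],[0,0,0]],
  [1,[0,0,0],[0,0,0]],
  [1,[0,0,0],[0,0,0]],
])

```text
t: 12.35
tool_pos: [0.5129, 0.3057, 0.0412]
tool_rot: [2.352, 2.076, 0.005]
contact_force: [7.1, -3.7, -0.7]
opening: 0.0127
grip_force: 79.7
```

jog_arm([
  [1,[0.01,-0.00125,0],[0,0,0]],
  [1,[0.02,-0.0025,0],[0,0,0]],
  [1,[0.03,-0.00375,0],[0,0,0]],
  [1,[0.04,-0.005,0],[0,0,0]],
  [1,[0.05,-0.0063,0],[0,0,0]],
  [1,[0.06,-0.0075,0],[0,0,0]],
  [1,[0.07,-0.0088,0],[0,0,0]],
  [1,[0.08,-0.01,0],[0,0,0]],
  [1,[0.09,-0.0113,0],[0,0,0]],
  [1,[0.1,-0.0125,0],[0,0,0]],
  [1,[0.11,-0.0138,0],[0,0,0]],
  [1,[0.12,-0.015,0],[0,0,0]],
])

```text
t: 13.35
tool_pos: [0.56, 0.3003, 0.0412]
tool_rot: [2.354, 2.078, 0.002]
contact_force: [2.7, -2.1, 3.5]
opening: 0.013
grip_force: 80.3
```

jog_arm([
  [1,[0.007,-0.001,0],[0,0,0]],
  [1,[0.014,-0.0018,0],[0,0,0]],
  [1,[0.021,-0.0027,0],[0,0,0]],
  [1,[0.028,-0.0035,0],[0,0,0]],
  [1,[0.034,-0.0043,0],[0,0,0]],
  [1,[0.038,-0.0048,0],[0,0,0]],
  [1,[0.041,-0.005,0],[0,0,0]],
  [1,[0.041,-0.005,0],[0,0,0]],
  [1,[0.041,-0.005,0],[0,0,0]],
])

```text
t: 14.1
tool_pos: [0.576, 0.2985, 0.0412]
tool_rot: [2.355, 2.078, 0.001]
contact_force: [2.9, -2.8, 5.5]
opening: 0.0129
grip_force: 80.6
```

jog_arm([
  [1,[0.0025,-0.0003,0],[0,0,0]],
  [1,[0.005,-0.0006,0],[0,0,0]],
  [1,[0.005,-0.0006,0],[0,0,0]],
  [1,[0.005,-0.0006,0],[0,0,0]],
])

```text
t: 14.43
tool_pos: [0.5761, 0.2985, 0.0412]
tool_rot: [-2.354, -2.078, 0.005]
contact_force: [-4.0, -2.3, 11.0]
opening: 0.013
grip_force: 81.3
```

jog_arm([
  [-1,[0,0,0],[0,0,0]],
  [-1,[0,0,0],[0,0,0]],
  [-1,[0,0,0],[0,0,0]],
  [-1,[0,0,0],[0,0,0]],
  [-1,[0,0,0],[0,0,0]],
  [-1,[0,0,0.1],[0,0,0]],
  [-1,[0,0,0.2],[0,0,0]],
  [-1,[0,0,0.3],[0,0,0]],
  [-1,[0,0,0.4],[0,0,0]],
  [-1,[0,0,0.52],[0,0,0]],
  [-1,[0,0,0.52],[0,0,0]],
])

```text
t: 15.35
tool_pos: [0.5808, 0.2996, 0.2589]
tool_rot: [2.352, 2.075, 0.022]
contact_force: [0.6, 0.8, 1.6]
opening: 0.0852
grip_force: 0.0
```

jog_arm([
  [-1,[-0.05,-1,0.06],[0,0,-0.324]],
  [-1,[-0.05,-1,0.06],[0,0,-0.324]],
  [-1,[-0.05,-1,0.06],[0,0,-0.324]],
  [-1,[-0.05,-1,0.06],[0,0,-0.324]],
  [-1,[-0.05,-1,0.06],[0,0,-0.324]],
  [-1,[-0.05,-1,0.06],[0,0,-0.324]],
  [-1,[-0.05,-1,0.06],[0,0,-0.324]],
  [-1,[-0.05,-1,0.06],[0,0,-0.324]],
  [-1,[-0.05,-1,0.06],[0,0,-0.324]],
  [-1,[-0.05,-1,0.06],[0,0,-0.324]],
  [-1,[-0.05,-1,0.06],[0,0,-0.324]],
  [-1,[-0.05,-1,0.06],[0,0,-0.324]],
])

```text
t: 16.35
tool_pos: [0.5573, -0.1029, 0.2721]
tool_rot: [-3.07, -0.662, 0.0]
contact_force: [-0.2, -0.3, -0.3]
opening: 0.0854
grip_force: 0.0
```

jog_arm([
  [-1,[-0.1,-0.38,0],[0,0,0]],
  [-1,[-0.1,-0.38,0],[0,0,0]],
  [-1,[-0.1,-0.38,0],[0,0,0]],
  [-1,[-0.1,-0.38,0],[0,0,0]],
  [-1,[-0.1,-0.38,0],[0,0,0]],
  [-1,[-0.1,-0.38,0],[0,0,0]],
  [-1,[-0.1,-0.38,0],[0,0,0]],
  [-1,[-0.1,-0.38,0],[0,0,0]],
])

```text
t: 17.02
tool_pos: [0.5181, -0.252, 0.2722]
tool_rot: [-3.068, -0.671, -0.0]
contact_force: [0.4, 0.3, 0.6]
opening: 0.0852
grip_force: 0.0
```

```bash
cat > look.py <<'E'
from h import *
import pickle,sys
k=sys.argv[1]
c=ctrl.get_calibration('wrist'); im=snap('wrist',k+'.png'); pickle.dump(c,open(k+'.pkl','wb'))
o=ctrl.get_obs();print(o['t'],o['tool_pos'],o['contact_force'],o['opening'],'yaw',np.degrees(o['q'][0]-o['q'][5]))
cv2.imwrite('pics/'+k+'b.png',cv2.resize(cv2.cvtColor(im,cv2.COLOR_RGB2BGR),(800,600),interpolation=cv2.INTER_CUBIC))
E
python3 look.py w5
```

```text
17.0667 [ 0.51813095 -0.25204222  0.27231816] [ 0.27115549  0.41722473 -0.1261815 ] 0.08555587524390827 yaw -65.33525708119716
```

View pics/w5b.png

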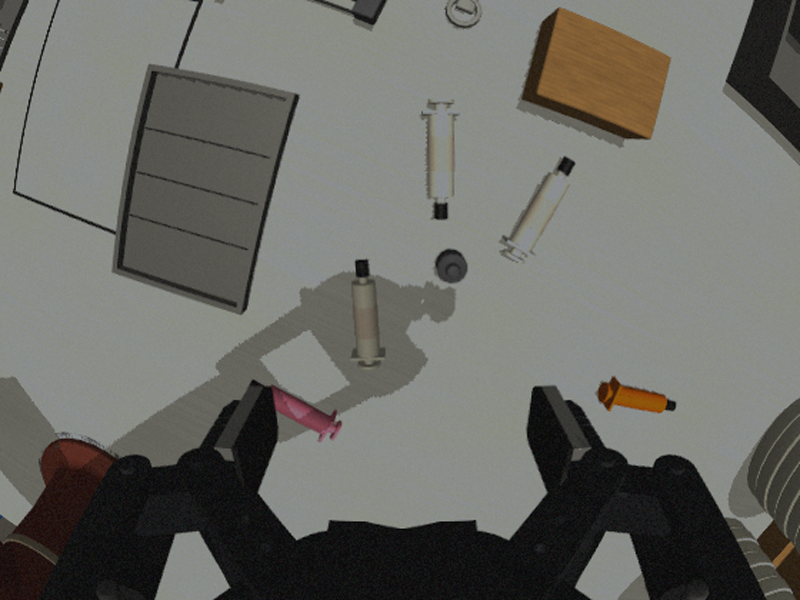

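Wrist view: the three white syringes are at (441,160), (540,210) and (366,313). The pink one (305,410) and orange one (637,395) stay put. This view also confirms the targets, enlarged.

```bash
python3 - <<'E'
from w import *
c=pickle.load(open('w5.pkl','rb'))
for n,a,b in(('s1',(441,219),(440,101)),('s2',(569,160),(513,259)),('s3',(362,261),(368,366))):
    p,q=[ray('wrist',((u+.5)*.7-.5,(v+.5)*.7-.5),.011,c)[:2] for u,v in(a,b)]
    d=p-q; print(n,(p+q)/2,np.linalg.norm(d),np.degrees(np.arctan2(d[1],d[0])))
W(c,[('roller',452,262,.032),('tFL',150,66,.018),('tFR',298,96,.018),('tNL',114,270,.018),('tNR',243,311,.018),('carton',521,105,.0)])
E
```

```text
s1 [ 0.5964 -0.2528] 0.10374289632041613 -154.27839827575724
s2 [ 0.5974 -0.3537] 0.10469145797352798 -2.754690561267584
s3 [ 0.4382 -0.2505] 0.10545358271695607 26.129908931410082
roller [ 0.5224 -0.297 ]
tFL [0.5793 0.0316]
tFR [ 0.5985 -0.1181]
tNL [0.3759 0.0057]
tNR [ 0.3958 -0.1416]
carton [ 0.6746 -0.2969]
```

jog_arm([
  [-1,[-0.1,0.004,-0.02],[0,0,0.008]],
  [-1,[-0.2,0.004,-0.08],[0,0,0.008]],
  [-1,[-0.2,0.004,-0.18],[0,0,0.008]],
  [-1,[-0.2,0.004,-0.28],[0,0,0.008]],
  [-1,[-0.2,0.004,-0.38],[0,0,0.008]],
  [-1,[-0.2,0.004,-0.48],[0,0,0.008]],
  [-1,[-0.2,0.004,-0.56],[0,0,0.008]],
  [-1,[-0.2,0.004,-0.62],[0,0,0.008]],
  [-1,[-0.2,0.004,-0.65],[0,0,0.008]],
  [-1,[-0.2,0.004,-0.668],[0,0,0.008]],
  [-1,[-0.2,0.004,-0.668],[0,0,0.008]],
  [-1,[-0.2,0.004,-0.668],[0,0,0.008]],
])

```text
t: 18.07
tool_pos: [0.4387, -0.2526, 0.0065]
tool_rot: [3.059, 0.706, 0.002]
contact_force: [0.3, -0.2, 0.5]
opening: 0.0855
grip_force: 0.0
```

jog_arm([
  [1,[0,0,0],[0,0,0]],
  [1,[0,0,0],[0,0,0]],
  [1,[0,0,0],[0,0,0]],
  [1,[0,0,0],[0,0,0]],
  [1,[0,0,0],[0,0,0]],
  [1,[0,0,0],[0,0,0]],
  [1,[0,0,0],[0,0,0]],
  [1,[0,0,0],[0,0,0]],
], squeeze=25)

```text
t: 18.73
tool_pos: [0.4378, -0.2525, 0.0057]
tool_rot: [3.061, 0.705, 0.001]
contact_force: [-0.5, 0.0, 4.4]
opening: 0.0209
grip_force: 25.8
```

jog_arm([
  [1,[0,0,0.06],[0,0,0]],
  [1,[0,0,0.14],[0,0,0]],
  [1,[-0.043,0.1,0.22],[0,0,0.03]],
  [1,[-0.043,0.18,0.22],[0,0,0.07]],
  [1,[-0.043,0.26,0.22],[0,0,0.11]],
  [1,[-0.043,0.34,0.22],[0,0,0.15]],
  [1,[-0.043,0.42,0.22],[0,0,0.19]],
  [1,[-0.043,0.476,0.22],[0,0,0.23]],
  [1,[-0.043,0.476,0.22],[0,0,0.27]],
  [1,[-0.043,0.476,0.22],[0,0,0.31]],
  [1,[-0.043,0.476,0.22],[0,0,0.35]],
  [1,[-0.043,0.476,0.22],[0,0,0.395]],
])

```text
t: 19.73
tool_pos: [0.4199, -0.0614, 0.0926]
tool_rot: [-2.097, -2.338, 0.0]
contact_force: [0.4, -0.3, -0.5]
opening: 0.021
grip_force: 25.4
```

jog_arm([
  [1,[0,0,0],[0,0,0]],
  [1,[0,0,0],[0,0,0]],
])

```text
t: 19.9
tool_pos: [0.42, -0.0617, 0.0927]
tool_rot: [-2.109, -2.328, 0.0]
contact_force: [-0.3, 0.3, -0.7]
opening: 0.0209
grip_force: 25.4
```

jog_arm([
  [1,[0,0,-0.06],[0,0,0.006]],
  [1,[0,0,-0.12],[0,0,0.006]],
  [1,[0,0,-0.16],[0,0,0.006]],
  [1,[0,0,-0.185],[0,0,0.006]],
  [1,[0,0,-0.2],[0,0,0.006]],
  [1,[0,0,-0.2],[0,0,0.006]],
  [1,[0,0,-0.2],[0,0,0.006]],
])

```text
t: 20.48
tool_pos: [0.4209, -0.062, 0.0136]
tool_rot: [2.084, 2.349, 0.001]
contact_force: [-0.5, -0.6, -0.2]
opening: 0.0208
grip_force: 25.5
```

jog_arm([
  [0.3,[0,0,0],[0,0,0]],
  [0.3,[0,0,0],[0,0,0]],
  [0.3,[0,0,0],[0,0,0]],
  [0.3,[0,0,0],[0,0,0]],
])

```text
t: 20.82
tool_pos: [0.4207, -0.0619, 0.0137]
tool_rot: [2.083, 2.35, 0.001]
contact_force: [0.3, 0.6, 0.3]
opening: 0.03
grip_force: 0.0
```

jog_arm([
  [0.3,[0,0,0.06],[0,0,0]],
  [0.3,[0,0,0.14],[0,0,0]],
  [-1,[0,0,0.24],[0,0,-0.03]],
  [-1,[0.05,-0.08,0.34],[0,0,-0.07]],
  [-1,[0.1,-0.16,0.42],[0,0,-0.11]],
  [-1,[0.15,-0.24,0.5],[0,0,-0.15]],
  [-1,[0.2,-0.32,0.58],[0,0,-0.19]],
  [-1,[0.24,-0.4,0.645],[0,0,-0.23]],
  [-1,[0.243,-0.475,0.645],[0,0,-0.27]],
  [-1,[0.243,-0.475,0.645],[0,0,-0.31]],
  [-1,[0.243,-0.475,0.645],[0,0,-0.35]],
  [-1,[0.243,-0.475,0.645],[0,0,-0.396]],
])

```text
t: 21.82
tool_pos: [0.518, -0.2536, 0.2722]
tool_rot: [3.056, 0.721, 0.002]
contact_force: [-0.8, 0.4, -0.2]
opening: 0.0853
grip_force: 0.0
```

jog_arm([
  [-1,[0,0,0],[0,0,0]],
  [-1,[0,0,0],[0,0,0]],
  [-1,[0,0,0],[0,0,0]],
])

```text
t: 22.07
tool_pos: [0.5174, -0.2515, 0.271]
tool_rot: [-3.053, -0.739, 0.0]
contact_force: [-0.2, -0.4, 0.2]
opening: 0.0855
grip_force: 0.0
```

```bash
python3 look.py w6; cat > caps.py <<'E'
from w import *
k=sys.argv[1]; c=pickle.load(open(k+'.pkl','rb')); im=cv2.imread(f'pics/{k}.png'); h=cv2.cvtColor(im,cv2.COLOR_BGR2HSV)
def blobs(m,lo,hi,z,name):
    n,l,s,ct=cv2.connectedComponentsWithStats(m.astype(np.uint8))
    for i in range(1,n):
        if lo<s[i,4]<hi: print(name,s[i],ct[i],ray('wrist',ct[i],z,c)[:2])
blobs(h[...,2]<38,30,220,.011,'dark')
E
for k in w5 w6; do echo $k; python3 caps.py $k; done
```

```text
22.1167 [ 0.51739211 -0.25146844  0.27101091] [-0.18177567  0.0436147  -0.03003104] 0.08542396721566577 yaw -62.8223845577474
w5
dark [  0   0  20  49 157] [ 8.6369 21.9618] [0.5731 0.2515]
dark [123   0  19  47  96] [131.8854  22.0938] [0.6208 0.0095]
dark [246   0  24  17  86] [258.5116  10.1977] [ 0.6892 -0.143 ]
dark [552   0   8  30 150] [556.6133  15.4733] [ 0.9516 -0.5406]
dark [391 110  11  12  68] [395.8971 115.4559] [ 0.644  -0.3556]
dark [  9 134  26  11  33] [ 21.5455 139.    ] [0.4031 0.1461]
dark [304 142   9  11  77] [308.4675 147.3377] [ 0.5563 -0.272 ]
dark [ 36 144  45  20  60] [ 57.8    153.6833] [0.4084 0.0632]
dark [305 175  15  11  43] [311.5814 177.8837] [ 0.5224 -0.2928]
dark [249 182   9  12  95] [252.8316 187.6   ] [ 0.4791 -0.2294]
dark [466 280   7   7  37] [469.1081 283.5135] [ 0.4791 -0.6142]
w6
dark [ 0  0  5  9 31] [1.3548 3.5806] [0.5751 0.2917]
dark [  0   0  20  42 144] [ 8.7917 19.6944] [0.5536 0.2538]
dark [128   0  18  39  72] [136.2639  19.0139] [0.6141 0.0092]
dark [254   0  24  16  89] [266.0562   8.8989] [ 0.6886 -0.1429]
dark [27 17 10 30 31] [31.4194 31.0968] [0.5486 0.1872]
dark [393 115  12  13  69] [398.3768 120.4928] [ 0.6437 -0.3554]
dark [ 27 130  41  19  56] [ 46.5714 138.8393] [0.4069 0.0862]
dark [306 143   9  11  76] [309.6184 148.25  ] [ 0.5561 -0.2716]
dark [ 90 156  11  11  69] [ 94.3913 160.2319] [ 0.4129 -0.0092]
dark [305 176  18  12  52] [311.8462 179.3269] [ 0.5221 -0.2932]
dark [169 262  11   9  57] [173.8947 266.1579] [ 0.3175 -0.1769]
dark [460 288   8   7  36] [463.7778 290.8611] [ 0.4792 -0.6144]
```

jog_arm([
  [-1,[0.1,-0.003,-0.02],[0,0,-0.008]],
  [-1,[0.1975,-0.003,-0.08],[0,0,-0.008]],
  [-1,[0.1975,-0.003,-0.18],[0,0,-0.008]],
  [-1,[0.1975,-0.003,-0.28],[0,0,-0.008]],
  [-1,[0.1975,-0.003,-0.38],[0,0,-0.008]],
  [-1,[0.1975,-0.003,-0.48],[0,0,-0.008]],
  [-1,[0.1975,-0.003,-0.56],[0,0,-0.008]],
  [-1,[0.1975,-0.003,-0.62],[0,0,-0.008]],
  [-1,[0.1975,-0.003,-0.65],[0,0,-0.008]],
  [-1,[0.1975,-0.003,-0.662],[0,0,-0.008]],
  [-1,[0.1975,-0.003,-0.662],[0,0,-0.008]],
  [-1,[0.1975,-0.003,-0.662],[0,0,-0.008]],
])

```text
t: 23.12
tool_pos: [0.5978, -0.2536, 0.0083]
tool_rot: [3.061, 0.697, 0.003]
contact_force: [0.8, -0.6, -0.0]
opening: 0.0856
grip_force: 0.0
```

jog_arm([
  [1,[0,0,0],[0,0,0]],
  [1,[0,0,0],[0,0,0]],
  [1,[0,0,0],[0,0,0]],
  [1,[0,0,0],[0,0,0]],
  [1,[0,0,0],[0,0,0]],
  [1,[0,0,0],[0,0,0]],
  [1,[0,0,0],[0,0,0]],
  [1,[0,0,0],[0,0,0]],
], squeeze=25)

```text
t: 23.78
tool_pos: [0.5968, -0.2532, 0.007]
tool_rot: [3.063, 0.696, 0.001]
contact_force: [-1.9, 0.6, 4.8]
opening: 0.0207
grip_force: 25.7
```

jog_arm([
  [1,[0,0,0.06],[0,0,0]],
  [1,[0,0,0.14],[0,0,0]],
  [1,[-0.03,0.08,0.22],[0,0,0.03]],
  [1,[-0.07,0.16,0.22],[0,0,0.07]],
  [1,[-0.11,0.24,0.22],[0,0,0.11]],
  [1,[-0.15,0.32,0.22],[0,0,0.15]],
  [1,[-0.19,0.4,0.22],[0,0,0.19]],
  [1,[-0.2225,0.47,0.22],[0,0,0.23]],
  [1,[-0.2225,0.505,0.22],[0,0,0.27]],
  [1,[-0.2225,0.505,0.22],[0,0,0.31]],
  [1,[-0.2225,0.505,0.22],[0,0,0.35]],
  [1,[-0.2225,0.505,0.22],[0,0,0.4]],
])

```text
t: 24.78
tool_pos: [0.507, -0.0504, 0.0939]
tool_rot: [-2.105, -2.332, 0.0]
contact_force: [-1.1, 0.8, -0.0]
opening: 0.0207
grip_force: 25.4
```

jog_arm([
  [1,[0,0,0],[0,0,0.004]],
  [1,[0,0,0],[0,0,0.004]],
  [1,[0,0,0],[0,0,0.004]],
])

```text
t: 25.03
tool_pos: [0.5073, -0.051, 0.0941]
tool_rot: [-2.101, -2.335, 0.0]
contact_force: [-0.4, -0.8, 0.3]
opening: 0.0208
grip_force: 25.4
```

jog_arm([
  [1,[0,0,-0.06],[0,0,0.004]],
  [1,[0,0,-0.12],[0,0,0.004]],
  [1,[0,0,-0.16],[0,0,0.004]],
  [1,[0,0,-0.185],[0,0,0.004]],
  [1,[0,0,-0.2],[0,0,0.004]],
  [1,[0,0,-0.201],[0,0,0.004]],
  [1,[0,0,-0.201],[0,0,0.004]],
])

```text
t: 25.62
tool_pos: [0.5082, -0.0512, 0.0145]
tool_rot: [2.084, 2.349, 0.001]
contact_force: [0.5, -0.6, -0.4]
opening: 0.0206
grip_force: 25.4
```

jog_arm([
  [0.3,[0,0,0],[0,0,0]],
  [0.3,[0,0,0],[0,0,0]],
  [0.3,[0,0,0],[0,0,0]],
  [0.3,[0,0,0],[0,0,0]],
])

```text
t: 25.95
tool_pos: [0.5079, -0.0511, 0.0145]
tool_rot: [2.083, 2.35, 0.001]
contact_force: [0.3, 0.6, -0.4]
opening: 0.0298
grip_force: 0.0
```

jog_arm([
  [0.3,[0,0,0.06],[0,0,0]],
  [0.3,[0,0,0.14],[0,0,0]],
  [-1,[0,0,0.24],[0,0,-0.03]],
  [-1,[0,-0.08,0.34],[0,0,-0.07]],
  [-1,[0,-0.16,0.42],[0,0,-0.11]],
  [-1,[0,-0.24,0.5],[0,0,-0.15]],
  [-1,[0,-0.32,0.58],[0,0,-0.19]],
  [-1,[0,-0.4,0.645],[0,0,-0.23]],
  [-1,[0,-0.48,0.645],[0,0,-0.27]],
  [-1,[0,-0.56,0.645],[0,0,-0.31]],
  [-1,[0,-0.6,0.645],[0,0,-0.35]],
  [-1,[0,-0.6,0.645],[0,0,-0.39]],
])

```text
t: 26.95
tool_pos: [0.507, -0.2948, 0.2725]
tool_rot: [3.057, 0.718, 0.0]
contact_force: [1.6, 1.0, -1.2]
opening: 0.0853
grip_force: 0.0
```

jog_arm([
  [-1,[0,0,0],[0,0,-0.04]],
  [-1,[0,0,0],[0,0,-0.08]],
  [-1,[0,0,0],[0,0,-0.12]],
  [-1,[0,0,0],[0,0,-0.14]],
  [-1,[0,0,0],[0,0,-0.14]],
  [-1,[0,0,0],[0,0,-0.14]],
])

```text
t: 27.45
tool_pos: [0.5075, -0.291, 0.272]
tool_rot: [3.141, 0.053, 0.0]
contact_force: [-0.4, -0.2, -0.0]
opening: 0.0853
grip_force: 0.0
```

```bash
python3 look.py w7; python3 caps.py w7
```

```text
27.5 [ 0.50749111 -0.29097349  0.27202218] [-0.5060375   0.32561803 -0.81299794] 0.08534829706266484 yaw -88.06445515121294
dark [155   0  22  34 178] [170.4775  19.927 ] [ 0.6996 -0.145 ]
dark [12 22 14  8 56] [17.9286 25.125 ] [0.741  0.1267]
dark [333  58  10  11  77] [337.5195  62.6883] [ 0.6437 -0.3556]
dark [  0  67  74  46 181] [49.0939 81.8619] [0.6368 0.0516]
dark [128 158  13  10  99] [133.6768 162.2828] [ 0.5124 -0.0914]
dark [489 196   8   8  48] [492.375  199.0833] [ 0.4789 -0.6133]
dark [ 89 224   8   8  56] [ 92.5714 227.75  ] [ 0.4127 -0.0072]
dark [ 15 228  64   1  64] [ 46.5 228. ] [0.4065 0.092 ]
dark [197 288  10   8  62] [201.0968 291.2581] [ 0.3173 -0.1766]
```

jog_arm([
  [-1,[0.1,-0.08,-0.02],[0,0,-0.026]],
  [-1,[0.2,-0.157,-0.06],[0,0,-0.026]],
  [-1,[0.225,-0.157,-0.14],[0,0,-0.026]],
  [-1,[0.225,-0.157,-0.24],[0,0,-0.026]],
  [-1,[0.225,-0.157,-0.34],[0,0,-0.026]],
  [-1,[0.225,-0.157,-0.44],[0,0,-0.026]],
  [-1,[0.225,-0.157,-0.53],[0,0,-0.026]],
  [-1,[0.225,-0.157,-0.61],[0,0,-0.026]],
  [-1,[0.225,-0.157,-0.65],[0,0,-0.026]],
  [-1,[0.225,-0.157,-0.665],[0,0,-0.026]],
  [-1,[0.225,-0.157,-0.665],[0,0,-0.026]],
  [-1,[0.225,-0.157,-0.665],[0,0,-0.026]],
])

```text
t: 28.5
tool_pos: [0.5988, -0.3547, 0.0082]
tool_rot: [3.139, -0.077, 0.004]
contact_force: [-1.0, 0.1, 0.7]
opening: 0.0854
grip_force: 0.0
```

jog_arm([
  [1,[0,0,0],[0,0,0]],
  [1,[0,0,0],[0,0,0]],
  [1,[0,0,0],[0,0,0]],
  [1,[0,0,0],[0,0,0]],
  [1,[0,0,0],[0,0,0]],
  [1,[0,0,0],[0,0,0]],
  [1,[0,0,0],[0,0,0]],
  [1,[0,0,0],[0,0,0]],
], squeeze=25)

```text
t: 29.17
tool_pos: [0.5979, -0.354, 0.0068]
tool_rot: [3.14, -0.078, 0.001]
contact_force: [0.2, 1.1, 4.7]
opening: 0.0205
grip_force: 25.1
```

jog_arm([
  [1,[0,0,0.06],[0,0,0]],
  [1,[0,0,0.14],[0,0,0]],
  [1,[-0.02,0.08,0.22],[0,0,0.03]],
  [1,[-0.04,0.16,0.22],[0,0,0.07]],
  [1,[-0.06,0.24,0.22],[0,0,0.11]],
  [1,[-0.08,0.32,0.22],[0,0,0.15]],
  [1,[-0.1,0.4,0.22],[0,0,0.19]],
  [1,[-0.12,0.48,0.22],[0,0,0.23]],
  [1,[-0.121,0.56,0.22],[0,0,0.27]],
  [1,[-0.121,0.64,0.22],[0,0,0.31]],
  [1,[-0.121,0.72,0.22],[0,0,0.35]],
  [1,[-0.121,0.76,0.22],[0,0,0.39]],
])

```text
t: 30.17
tool_pos: [0.5481, -0.0467, 0.0932]
tool_rot: [-2.611, -1.744, 0.0]
contact_force: [-0.1, 0.3, -0.0]
opening: 0.0209
grip_force: 24.7
```

jog_arm([
  [1,[0,0.01,0],[0,0,0.04]],
  [1,[0,0.01,0],[0,0,0.08]],
  [1,[0,0.01,0],[0,0,0.12]],
  [1,[0,0.01,0],[0,0,0.16]],
  [1,[0,0.01,0],[0,0,0.165]],
  [1,[0,0.01,0],[0,0,0.165]],
  [1,[0,0.01,0],[0,0,0.165]],
])

```text
t: 30.75
tool_pos: [0.5488, -0.0458, 0.0936]
tool_rot: [-2.09, -2.345, 0.001]
contact_force: [0.1, 1.0, -0.8]
opening: 0.021
grip_force: 24.7
```

jog_arm([
  [1,[0.001,0,-0.06],[0,0,0.002]],
  [1,[0.001,0,-0.12],[0,0,0.002]],
  [1,[0.001,0,-0.16],[0,0,0.002]],
  [1,[0.001,0,-0.185],[0,0,0.002]],
  [1,[0.001,0,-0.2],[0,0,0.002]],
  [1,[0.001,0,-0.201],[0,0,0.002]],
  [1,[0.001,0,-0.201],[0,0,0.002]],
])

```text
t: 31.33
tool_pos: [0.5502, -0.046, 0.0141]
tool_rot: [2.08, 2.353, 0.001]
contact_force: [-0.9, -0.5, -0.7]
opening: 0.0208
grip_force: 24.7
```

jog_arm([
  [0.34,[0,0,0],[0,0,0]],
  [0.34,[0,0,0],[0,0,0]],
  [0.34,[0,0,0],[0,0,0]],
  [0.34,[0,0,0],[0,0,0]],
])

```text
t: 31.67
tool_pos: [0.5499, -0.0459, 0.0141]
tool_rot: [2.08, 2.354, 0.001]
contact_force: [0.4, 0.5, -0.2]
opening: 0.028
grip_force: 0.0
```

jog_arm([
  [0.34,[0,0,0.06],[0,0,0]],
  [0.34,[0,0,0.14],[0,0,0]],
  [-1,[0,0,0.24],[0,0,0]],
  [-1,[-0.08,0,0.34],[0,0,0]],
  [-1,[-0.15,0,0.44],[0,0,0]],
  [-1,[-0.15,0,0.54],[0,0,0]],
  [-1,[-0.15,0,0.64],[0,0,0]],
  [-1,[-0.15,0,0.7],[0,0,0]],
  [-1,[-0.15,0,0.7],[0,0,0]],
  [-1,[-0.15,0,0.7],[0,0,0]],
])

```text
t: 32.5
tool_pos: [0.4907, -0.0461, 0.2973]
tool_rot: [2.076, 2.35, 0.005]
contact_force: [0.2, 0.5, -0.4]
opening: 0.0854
grip_force: 0.0
```

```bash
python3 look.py w8
```

```text
32.55 [ 0.48973871 -0.04585247  0.29440015] [ 0.23222986  0.3147226  -1.10395901] 0.08503344785904117 yaw 7.0741483584373235
```

View pics/w8b.png

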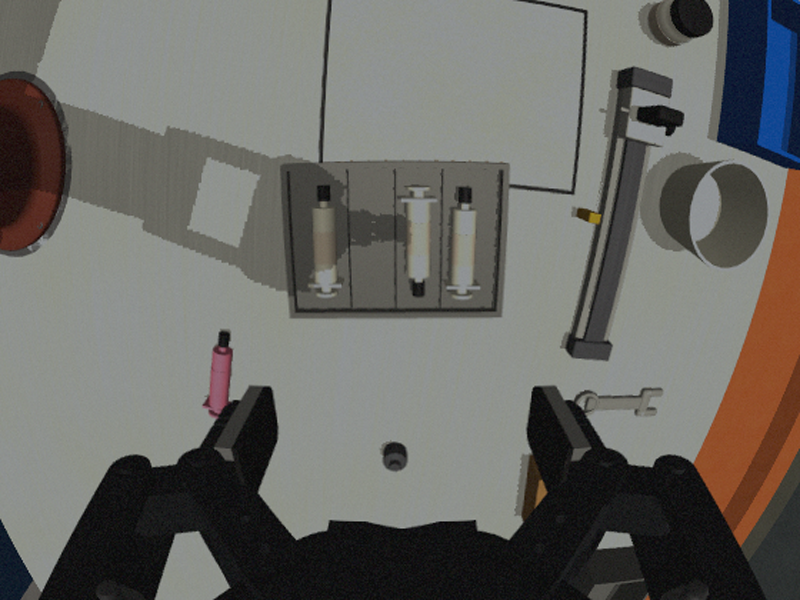

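All three syringes lie flat in tray lanes: (324,240), (418,240), (462,240). The pink look-alike is untouched and no white one is left out. Tray corners are (281,163), (508,163), (502,316), (291,317); mat corners are (574,192), (587,11).

```bash
python3 - <<'E'
from w import *
c=pickle.load(open('w8.pkl','rb'))
W(c,[('NL',281,164,.018),('FL',509,163,.018),('FR',502,316,.018),('NR',291,317,.018),('mFR',574,192,0),('mFL',587,11,0),('mat near edge',321,160,0),('mat near edge up',330,3,0),('left clip',589,215,.02)])
T=np.array([[.5785,.033],[.597,-.1145],[.393,-.140],[.3745,.006]])
E
```

```text
NL [0.3738 0.0086]
FL [0.581  0.0345]
FR [ 0.6007 -0.1137]
NR [ 0.3927 -0.14  ]
mFR [0.6563 0.0178]
mFL [0.6443 0.2044]
mat near edge [0.408  0.0144]
mat near edge up [0.3981 0.1684]
left clip [ 0.6684 -0.0005]
```

jog_arm([
  [-0.18,[0.01,-0.1,-0.1],[0,0,0]],
  [-0.18,[0.02,-0.2,-0.2],[0,0,0]],
  [-0.18,[0.0275,-0.305,-0.3],[0,0,0]],
  [-0.18,[0.0275,-0.305,-0.4],[0,0,0]],
  [-0.18,[0.0275,-0.305,-0.48],[0,0,0]],
  [-0.18,[0.0275,-0.305,-0.56],[0,0,0]],
  [-0.18,[0.0275,-0.305,-0.62],[0,0,0]],
  [-0.18,[0.0275,-0.305,-0.68],[0,0,0]],
  [-0.18,[0.0275,-0.305,-0.71],[0,0,0]],
  [-0.18,[0.0275,-0.305,-0.725],[0,0,0]],
  [-0.18,[0.0275,-0.305,-0.725],[0,0,0]],
  [-0.18,[0.0275,-0.305,-0.725],[0,0,0]],
])

```text
t: 33.55
tool_pos: [0.5014, -0.1681, 0.0046]
tool_rot: [2.079, 2.353, 0.001]
contact_force: [0.2, -0.6, 0.3]
opening: 0.0504
grip_force: 0.0
```

jog_arm([
  [-0.18,[0,0.015,-0.003],[0,0,0]],
  [-0.18,[0,0.03,-0.003],[0,0,0]],
  [-0.18,[-0.001,0.045,-0.003],[0,0,0]],
  [-0.18,[-0.002,0.06,-0.003],[0,0,0]],
  [-0.18,[-0.003,0.075,-0.003],[0,0,0]],
  [-0.18,[-0.004,0.09,-0.003],[0,0,-0.001]],
  [-0.18,[-0.005,0.105,-0.003],[0,0,-0.001]],
  [-0.18,[-0.006,0.12,-0.003],[0,0,-0.002]],
  [-0.18,[-0.007,0.135,-0.003],[0,0,-0.002]],
  [-0.18,[-0.008,0.15,-0.003],[0,0,-0.003]],
])

```text
t: 34.38
tool_pos: [0.4979, -0.1079, 0.003]
tool_rot: [2.09, 2.343, -0.0]
contact_force: [0.1, -5.4, 2.1]
opening: 0.05
grip_force: 2.6
```

jog_arm([
  [-0.18,[-0.001,0.0125,0],[0,0,-0.001]],
  [-0.18,[-0.001,0.025,0],[0,0,-0.001]],
  [-0.18,[-0.002,0.0375,0],[0,0,-0.002]],
  [-0.18,[-0.002,0.05,0],[0,0,-0.003]],
  [-0.18,[-0.003,0.0625,0],[0,0,-0.003]],
  [-0.18,[-0.003,0.075,0],[0,0,-0.004]],
  [-0.18,[-0.004,0.0875,0],[0,0,-0.005]],
  [-0.18,[-0.004,0.1,0],[0,0,-0.005]],
  [-0.18,[-0.005,0.1125,0],[0,0,-0.006]],
  [-0.18,[-0.005,0.125,0],[0,0,-0.007]],
  [-0.18,[-0.006,0.1375,0],[0,0,-0.008]],
  [-0.18,[-0.006,0.15,0],[0,0,-0.008]],
])

```text
t: 35.38
tool_pos: [0.4954, -0.048, 0.003]
tool_rot: [2.119, 2.317, -0.001]
contact_force: [-0.2, -5.6, 4.2]
opening: 0.05
grip_force: 2.8
```

jog_arm([
  [-0.18,[-0.001,0.0125,0],[0,0,-0.001]],
  [-0.18,[-0.001,0.025,0],[0,0,-0.001]],
  [-0.18,[-0.002,0.0375,0],[0,0,-0.002]],
  [-0.18,[-0.002,0.05,0],[0,0,-0.003]],
  [-0.18,[-0.003,0.0625,0],[0,0,-0.003]],
  [-0.18,[-0.003,0.075,0],[0,0,-0.004]],
  [-0.18,[-0.004,0.0875,0],[0,0,-0.005]],
  [-0.18,[-0.004,0.1,0],[0,0,-0.005]],
  [-0.18,[-0.005,0.1125,0],[0,0,-0.006]],
  [-0.18,[-0.005,0.125,0],[0,0,-0.007]],
  [-0.18,[-0.006,0.13,0],[0,0,-0.008]],
  [-0.18,[-0.006,0.13,0],[0,0,-0.008]],
])

```text
t: 36.38
tool_pos: [0.4928, 0.0046, 0.0028]
tool_rot: [2.149, 2.291, 0.0]
contact_force: [0.0, -2.9, 2.2]
opening: 0.0501
grip_force: 1.7
```

```bash
python3 - <<'E'
from h import *
o=ctrl.get_obs();print(o['tool_pos'],o['contact_force'],'yaw',np.degrees(o['q'][0]-o['q'][5]))
a=cv2.cvtColor(snap('top','t9.png'),cv2.COLOR_RGB2BGR)[160:300,125:285]
cv2.imwrite('pics/c9.png',cv2.resize(a,(640,560),interpolation=cv2.INTER_CUBIC))
E
```

```text
[0.49276436 0.00455045 0.00280775] [ 0.01562377 -2.91946385  2.22596637] yaw 3.6735360683231524
```

View pics/c9.png

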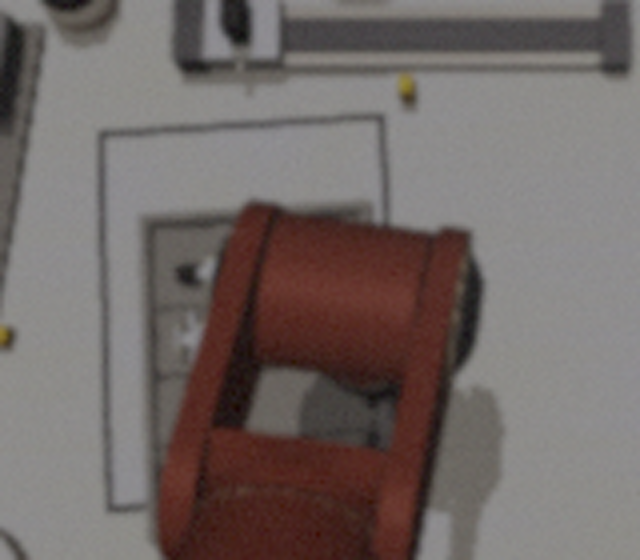

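The tray's left edge at (145,217) is about 30 mm inside the mat's left border, aligned with the mat; the far right corner (372,205) is also nearly on. About 12 mm more in +y is needed, then a push in +x.

jog_arm([
  [-0.18,[0,0.006,0],[0,0,0]],
  [-0.18,[0,0.012,0],[0,0,0]],
  [-0.18,[0,0.018,0],[0,0,0]],
  [-0.18,[0,0.024,0],[0,0,0]],
  [-0.18,[0,0.028,0],[0,0,0]],
  [-0.18,[0,0.03,0],[0,0,0]],
  [-0.18,[0,0.03,0],[0,0,0]],
  [-0.18,[0,0.03,0],[0,0,0]],
])

```text
t: 37.1
tool_pos: [0.4926, 0.0159, 0.0026]
tool_rot: [2.149, 2.291, -0.001]
contact_force: [-0.0, -5.1, 4.2]
opening: 0.0504
grip_force: 2.5
```

jog_arm([
  [-0.18,[0,-0.03,0],[0,0,0]],
  [-0.18,[0,-0.08,0],[0,0,0]],
  [-0.18,[0,-0.12,0.06],[0,0,0]],
  [-0.18,[0,-0.12,0.16],[0,0,0]],
  [-0.18,[0,-0.06,0.26],[0,0,0]],
  [-0.18,[-0.05,0,0.36],[0,0,0]],
  [-0.18,[-0.08,0.06,0.46],[0,0,0]],
  [-0.18,[-0.08,0.1,0.56],[0,0,0]],
  [-0.18,[-0.08,0.1,0.66],[0,0,0]],
  [-0.18,[-0.08,0.1,0.72],[0,0,0]],
  [-0.18,[-0.08,0.1,0.72],[0,0,0]],
  [-0.18,[-0.08,0.1,0.72],[0,0,0]],
])

```text
t: 38.1
tool_pos: [0.4615, 0.0565, 0.2932]
tool_rot: [2.147, 2.29, 0.007]
contact_force: [0.2, -0.2, -0.8]
opening: 0.0504
grip_force: 0.0
```

```bash
python3 look.py w10
```

```text
38.15 [0.4604273  0.05634866 0.29036463] [ 0.1315774   0.72963999 -0.56002033] 0.050146578316821386 yaw 3.669487343341273
```

View pics/w10b.png

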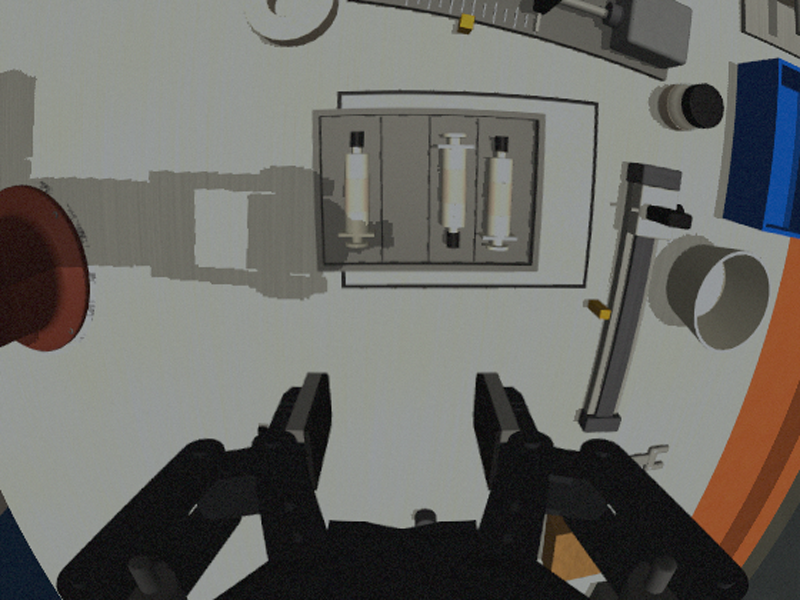

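Syringes are still flat. Tray corners are (314,111), (545,115), (537,270), (318,270). Mat corners are (339,93), (597,103), (585,287), (343,285). The y gaps are good; +x still needs doing.

```bash
python3 - <<'E'
from w import *
c=pickle.load(open('w10.pkl','rb'))
f=lambda u,v,z: ray('wrist',((u+.5)*.7-.5,(v+.5)*.7-.5),z,c)[:2]
m=np.array([f(339,93,0),f(597,103,0),f(585,287,0),f(343,286,0)]); t=np.array([f(314,111,.018),f(545,115,.018),f(537,270,.018),f(318,270,.018)])
print(m,t)
mc,tc=m.mean(0),t.mean(0); d=(m[1]-m[0])+(m[2]-m[3]); e=(t[1]-t[0])+(t[2]-t[3])
ya,yb=[np.arctan2(v[1],v[0]) for v in(d,e)]; print(mc,tc,np.degrees([ya,yb]))
r=mc-tc; print('in mat frame',r@[np.cos(ya),np.sin(ya)],r@[-np.sin(ya),np.cos(ya)])
print('near face',tc-.105*np.array([np.cos(yb),np.sin(yb)]))
E
```

```text
[[0.3962 0.187 ]
 [0.6436 0.2037]
 [0.6564 0.0156]
 [0.4078 0.0005]] [[0.3771 0.1681]
 [0.585  0.1812]
 [0.5943 0.0342]
 [0.3855 0.0206]]
[0.526  0.1017] [0.4855 0.1011] [3.6663 3.6682]
in mat frame 0.040518960248353365 -0.00194494353778569
near face [0.3807 0.0943]
```

jog_arm([
  [-0.18,[-0.05,0.03,0],[0,0,-0.04]],
  [-0.18,[-0.1,0.06,0],[0,0,-0.08]],
  [-0.18,[-0.15,0.091,-0.05],[0,0,-0.12]],
  [-0.18,[-0.2,0.091,-0.1],[0,0,-0.16]],
  [-0.18,[-0.261,0.091,-0.15],[0,0,-0.2]],
  [-0.18,[-0.261,0.091,-0.2],[0,0,-0.24]],
  [-0.18,[-0.261,0.091,-0.25],[0,0,-0.28]],
  [-0.18,[-0.261,0.091,-0.3],[0,0,-0.32]],
  [-0.18,[-0.261,0.091,-0.35],[0,0,-0.36]],
  [-0.18,[-0.261,0.091,-0.4],[0,0,-0.4]],
  [-0.18,[-0.261,0.091,-0.44],[0,0,-0.44]],
  [-0.18,[-0.261,0.091,-0.47],[0,0,-0.48]],
])

```text
t: 39.15
tool_pos: [0.3528, 0.0923, 0.0974]
tool_rot: [-3.134, -0.2, 0.013]
contact_force: [0.1, 0.5, -0.8]
opening: 0.0509
grip_force: 0.0
```

jog_arm([
  [-0.18,[0,0,0],[0,0,-0.02]],
  [-0.18,[0,0,0],[0,0,-0.02]],
  [-0.18,[0,0,0],[0,0,-0.02]],
])

```text
t: 39.4
tool_pos: [0.3545, 0.0924, 0.1002]
tool_rot: [-3.139, -0.115, 0.007]
contact_force: [0.7, 0.7, 0.5]
opening: 0.0504
grip_force: 0.0
```

jog_arm([
  [-0.18,[0,0,-0.06],[0,0,-0.003]],
  [-0.18,[0,0,-0.12],[0,0,-0.003]],
  [-0.18,[0,0,-0.17],[0,0,-0.003]],
  [-0.18,[0,0,-0.21],[0,0,-0.003]],
  [-0.18,[0,0,-0.235],[0,0,-0.003]],
  [-0.18,[0,0,-0.243],[0,0,-0.003]],
  [-0.18,[0,0,-0.243],[0,0,-0.003]],
  [-0.18,[0,0,-0.243],[0,0,-0.003]],
])

```text
t: 40.07
tool_pos: [0.3564, 0.0926, 0.0055]
tool_rot: [-3.14, -0.099, -0.001]
contact_force: [-1.0, 0.2, 0.0]
opening: 0.0503
grip_force: 0.0
```

jog_arm([
  [-0.18,[0.01,0.0006,-0.006],[0,0,0]],
  [-0.18,[0.02,0.0013,-0.006],[0,0,0]],
  [-0.18,[0.028,0.0018,-0.006],[0,0,0]],
  [-0.18,[0.034,0.0022,-0.006],[0,0,0]],
  [-0.18,[0.04,0.0026,-0.006],[0,0,0]],
  [-0.18,[0.047,0.003,-0.006],[0,0,0]],
  [-0.18,[0.054,0.0035,-0.006],[0,0,0]],
  [-0.18,[0.062,0.004,-0.006],[0,0,0]],
  [-0.18,[0.07,0.0045,-0.006],[0,0,0]],
  [-0.18,[0.078,0.005,-0.006],[0,0,0]],
  [-0.18,[0.086,0.0055,-0.006],[0,0,0]],
  [-0.18,[0.094,0.006,-0.006],[0,0,0]],
])

```text
t: 41.07
tool_pos: [0.3923, 0.095, 0.0024]
tool_rot: [3.14, 0.098, -0.008]
contact_force: [-6.2, -0.4, 4.7]
opening: 0.0503
grip_force: 3.4
```

jog_arm([
  [-0.18,[0.008,0.0005,0],[0,0,0]],
  [-0.18,[0.016,0.001,0],[0,0,0]],
  [-0.18,[0.024,0.0015,0],[0,0,0]],
  [-0.18,[0.031,0.002,0],[0,0,0]],
  [-0.18,[0.037,0.0024,0],[0,0,0]],
  [-0.18,[0.041,0.0026,0],[0,0,0]],
  [-0.18,[0.041,0.0026,0],[0,0,0]],
  [-0.18,[0.041,0.0026,0],[0,0,0]],
])

```text
t: 41.73
tool_pos: [0.4092, 0.096, 0.0024]
tool_rot: [3.14, 0.098, -0.005]
contact_force: [-4.5, 0.3, 3.2]
opening: 0.0501
grip_force: 2.6
```

jog_arm([
  [-0.18,[-0.02,-0.0013,0],[0,0,0]],
  [-0.18,[-0.05,-0.003,0],[0,0,0]],
  [-0.18,[-0.05,-0.003,0.06],[0,0,0]],
  [-0.18,[-0.05,-0.003,0.14],[0,0,0]],
  [-0.18,[-0.05,-0.003,0.24],[0,0,0]],
  [-0.18,[-0.05,-0.003,0.34],[0,0,0]],
  [-0.18,[-0.05,-0.003,0.44],[0,0,-0.02]],
  [-1,[0,-0.02,0.54],[0,0,-0.02]],
  [-1,[0.1,-0.04,0.62],[0,0,-0.02]],
  [-1,[0.2,-0.06,0.62],[0,0,-0.02]],
  [-1,[0.3,-0.08,0.62],[0,0,-0.02]],
  [-1,[0.4,-0.1,0.62],[0,0,-0.02]],
])

```text
t: 42.73
tool_pos: [0.5647, 0.0572, 0.2529]
tool_rot: [3.141, -0.001, 0.009]
contact_force: [-0.3, 0.2, 0.4]
opening: 0.0854
grip_force: 0.0
```

jog_arm([
  [-1,[0.1,-0.01,0],[0,0,0]],
  [-1,[0.2,-0.02,0],[0,0,0]],
  [-1,[0.3,-0.03,0],[0,0,0]],
  [-1,[0.3,-0.03,0],[0,0,0]],
  [-1,[0.3,-0.03,0],[0,0,0]],
  [-1,[0.3,-0.03,0],[0,0,0]],
])

```text
t: 43.23
tool_pos: [0.6818, 0.0457, 0.2505]
tool_rot: [-3.141, 0.001, 0.0]
contact_force: [-0.5, -0.2, -0.4]
opening: 0.0852
grip_force: 0.0
```

```bash
python3 look.py w11
```

```text
43.2833 [0.68143948 0.0458258  0.25144162] [0.24707267 0.3866802  0.60113975] 0.08549761429590341 yaw -90.0176011916309
```

View pics/w11b.png

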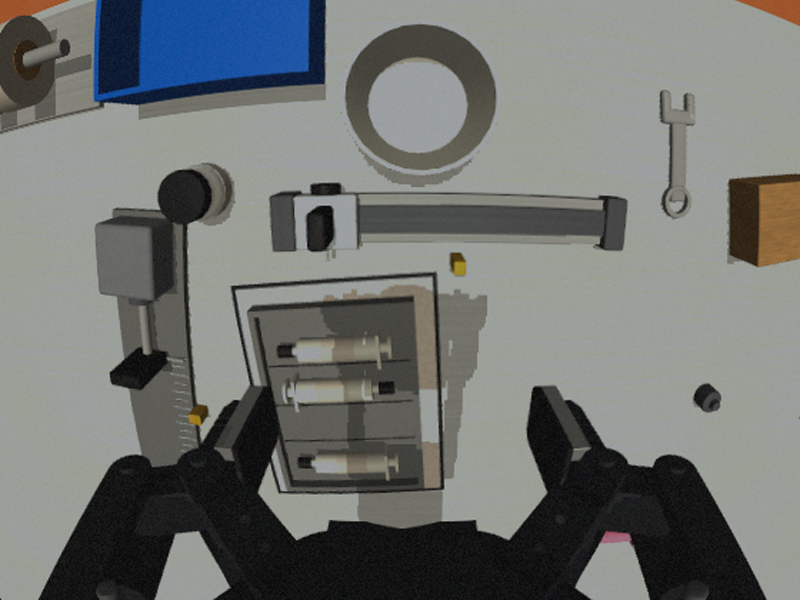

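The tray lies inside the mat border all round, with mat corners (233,287), (436,273), (443,488), (280,491). The guide is at (325,225) with its fin at (331,256), and the clip is at (458,264). Checking the numbers.

```bash
python3 - <<'E'
from w import *
c=pickle.load(open('w11.pkl','rb'))
W(c,[('tFL',248,309,0),('tFLtop',251,317,.018),('tFR top',415,297,.018),('tNL',282,489,.018),('tNR',419,489,.018),('mFL',233,287,0),('mFR',436,273,0),('mNL',279,492,0),('mNR',443,489,0),('fin',331,254,.034),('tab',320,238,.078)])
im=cv2.imread('pics/w11.png'); h=cv2.cvtColor(im,cv2.COLOR_BGR2HSV)
m=((h[...,0]>15)&(h[...,0]<32)&(h[...,1]>110)&(h[...,2]>60)).astype(np.uint8)
n,l,s,ct=cv2.connectedComponentsWithStats(m)
for i in range(1,n):
    if s[i,4]>25:
        print(s[i],ct[i],[ray('wrist',ct[i],z,c)[:2] for z in(.02,.03)])
for r in range(174,186): print(r,im[r,222:240,2], (im[r,312:330,2].astype(int)-im[r,312:330,0]))
for r in range(186,196): print(r, (im[r,312:330,2].astype(int)-im[r,312:330,0]))
E
```

```text
tFL [0.6202 0.1901]
tFLtop [0.6191 0.1815]
tFR top [0.6379 0.0344]
tNL [0.4162 0.1773]
tNR [0.4221 0.0276]
mFL [0.6419 0.2027]
mFR [0.6542 0.0155]
mNL [0.3943 0.1879]
mNR [ 0.4051 -0.0002]
fin [0.6798 0.1024]
tab [0.7018 0.1028]
[ 525  122   35   65 1641] [544.6399 153.752 ] [array([ 0.7233, -0.346 ]), array([ 0.7244, -0.3356])]
[316 177  10  16 129] [320.5349 184.7829] [array([ 0.6675, -0.0014]), array([ 0.6701, -0.0002])]
[132 283  13  15 118] [137.3475 290.0085] [array([0.5114, 0.2571]), array([0.5182, 0.2514])]
174 [ 31  37  32  38  32  24  63  79 100 111 128 133 133 138 140 141 139 141] [2 2 2 1 0 2 3 0 0 0 0 1 0 2 3 0 1 0]
175 [ 33  32  40  44  76  85  94  98 136 154 129 112 115 150 152 156 156 156] [-2 -1 -4 -3 -2 -1 -3 -1 -4  0  0  0 -2 -1  0 -2 -1 -1]
176 [122 121 124 141 156 145 140 126 143 157 128 116 116 148 156 155 155 158] [ 1  0 -2  2  3  2  3  6  3  4  2  1 -1  2  1  0  0 -1]
177 [155 153 157 157 152 146 141 116 137 157 127 116 116 148 157 155 156 157] [-2 -2  2 18 53 55 56 57 60 47 31  5 -2 -4 -3 -3 -2 -1]
178 [156 159 155 157 154 147 140 112 138 156 127 113 115 149 
[... 1072 characters left out ...]
1   4   5  12  39  65 104 118 119 119 122 119 120 114  30   2   2   2]
187 [  2   4   6   9  34  67 110 118 122 121 119 118 118 113  27   2   2   3]
188 [  1   2   5  13  24  77 102 115 120 120 117 115 121  95  24   0   1   1]
189 [  3   1   6   9  16  84 115 119 118 121 122 126 119  92  23   1   1   2]
190 [  2   3   4   6   8  66 118 123 112 121 124 123 121  96  24   2   1   1]
191 [  2   4   0   3   5  40 117 126 117 122 123 120 118  97  24   2   0   2]
192 [-2  1 -1 -1 -2 17 61 71 67 71 72 72 69 43 13 -1 -2 -3]
193 [-2 -2 -3 -3 -3 -1  6  4  3  4  6  1  5 -1 -4 -7 -5 -5]
194 [-1 -4 -4 -1 -3 -3 -2 -4 -2 -4 -4 -2 -3 -3 -3 -4 -2 -3]
195 [ 0  1  2  1  0  0  1  3  1  1  2  2  0 -1  2  1  0  2]
```

jog_arm([
  [-1,[0.03,0.08,0],[0,0,0]],
  [-1,[0.058,0.146,-0.06],[0,0,0]],
  [-1,[0.058,0.146,-0.14],[0,0,0]],
  [-1,[0.058,0.146,-0.22],[0,0,0]],
  [-1,[0.058,0.146,-0.3],[0,0,0]],
  [-1,[0.058,0.146,-0.38],[0,0,0]],
  [-1,[0.058,0.146,-0.44],[0,0,0]],
  [-1,[0.058,0.146,-0.49],[0,0,0]],
  [-1,[0.058,0.146,-0.51],[0,0,0]],
  [-1,[0.058,0.146,-0.516],[0,0,0]],
  [-1,[0.058,0.146,-0.516],[0,0,0]],
])

```text
t: 44.2
tool_pos: [0.7051, 0.1043, 0.0457]
tool_rot: [-3.141, 0.0, -0.002]
contact_force: [-0.0, 0.2, 1.0]
opening: 0.0857
grip_force: 0.0
```

jog_arm([
  [1,[0,0,0],[0,0,0]],
  [1,[0,0,0],[0,0,0]],
  [1,[0,0,0],[0,0,0]],
  [1,[0,0,0],[0,0,0]],
  [1,[0,0,0],[0,0,0]],
  [1,[0,0,0],[0,0,0]],
  [1,[0,0,0],[0,0,0]],
  [1,[0,0,0],[0,0,0]],
], squeeze=50)

```text
t: 44.87
tool_pos: [0.7054, 0.1043, 0.0448]
tool_rot: [-3.141, 0.0, -0.001]
contact_force: [-1.2, 2.2, 2.9]
opening: 0.0133
grip_force: 50.4
```

jog_arm([
  [1,[0,-0.03,0],[0,0,0]],
  [1,[0,-0.06,0],[0,0,0]],
  [1,[0,-0.09,0],[0,0,0]],
  [1,[0,-0.12,0],[0,0,0]],
  [1,[0,-0.15,0],[0,0,0]],
  [1,[0,-0.18,0],[0,0,0]],
  [1,[0,-0.21,0],[0,0,0]],
  [1,[0,-0.235,0],[0,0,0]],
  [1,[0,-0.252,0],[0,0,0]],
  [1,[0,-0.26,0],[0,0,0]],
  [1,[0,-0.262,0],[0,0,0]],
  [1,[0,-0.262,0],[0,0,0]],
])

```text
t: 45.87
tool_pos: [0.7056, -0.0028, 0.0449]
tool_rot: [3.14, -0.002, 0.002]
contact_force: [-0.7, 0.6, 5.3]
opening: 0.0134
grip_force: 50.7
```

jog_arm([
  [1,[0,0,0],[0,0,0]],
  [1,[0,0,0],[0,0,0]],
  [-1,[0,0,0],[0,0,0]],
  [-1,[0,0,0],[0,0,0]],
  [-1,[0,0,0],[0,0,0]],
  [-1,[0,0,0],[0,0,0]],
  [-1,[0,0,0.1],[0,0,0]],
  [-1,[0,0,0.2],[0,0,0]],
  [-1,[0,0,0.3],[0,0,0]],
  [-1,[0,0,0.4],[0,0,0]],
  [-1,[0,0,0.4],[0,0,0]],
  [-1,[0,0,0.4],[0,0,0]],
])

```text
t: 46.87
tool_pos: [0.7072, -0.0011, 0.2093]
tool_rot: [3.14, -0.001, 0.013]
contact_force: [0.2, 0.3, -1.1]
opening: 0.0852
grip_force: 0.0
```

```bash
python3 look.py w12; python3 - <<'E'
import cv2
a=cv2.imread('pics/w12.png')[130:220,220:340]; cv2.imwrite('pics/c12.png',cv2.resize(a,(720,540),interpolation=cv2.INTER_NEAREST))
E
```

```text
46.9167 [ 0.70566739 -0.00088655  0.20571864] [-0.17206433  0.01810758 -1.51005018] 0.08537455444666846 yaw -90.02550585773346
```

View pics/c12.png

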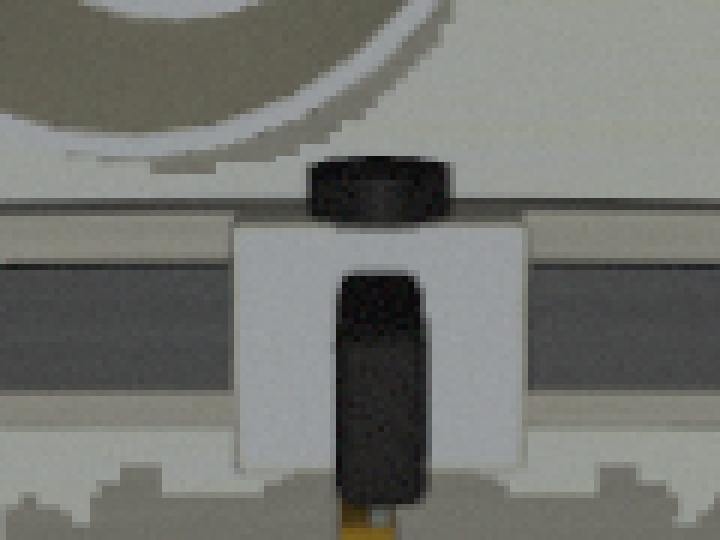

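The fin shows at crop (381,515) and the clip spans columns 340–395 just below it. The fin looks about 2 px right of the clip's centre; checking numerically.

```bash
python3 - <<'E'
from w import *
c=pickle.load(open('w12.pkl','rb')); im=cv2.imread('pics/w12.png').astype(int)
for r in range(212,236): print(r,im[r,272:292,2],(im[r,272:292,2]-im[r,272:292,0]))
for u,v,z in((283.5,216,.034),(281,226,.034),(281,226,.028)): print(ray('wrist',(u,v),z,c)[:2])
E
```

```text
212 [111 111 108 100  58  28  39  32  26  32  33  31  30  34  35  29  28  28
  60 102] [ 9  9  7  7  4 -2  2 -2  5  0  3  4 -2  5  0 -3  5  6  3  8]
213 [112 112 108 103  77  40  27  30  26  34  25  23  29  27  20  31  31  60
  85 111] [ 8  8 10  7 13 17  1  4 -1  2  2  0  2  1 -1  5  2  6  5  9]
214 [111 111 111 109  86  52  49  41  39  47  56  57  57  55  87  88  90  98
 103 114] [ 9 10 10 11 16 39 28 23 23 10  1  0  5 11  9  8  7  6  8 10]
215 [114 110 110 106  90  61  61  57  56  59  83  86  83  78 113 111 109 115
 116 110] [ 7  9  7 10 18 47 46 38 44 15  0  2  6 19 13  7  7 12 12  9]
216 [112 112 112 103  91  62  64  66  63  75  94  98  88  79 105 111 113 115
 113 113] [11  9  9  6 17 46 45 42 38 22  3  4  8 23 12  8  9  8 11  9]
217 [112 111 110 104  88  81  81  85  84  84  92  96  91  84 102 112 112 114
 113 113] [ 8 10  7  8 18 59 60 57 59 43 23 21 29 38 13  9  9  7 11  9]
218 [107 109 110 107  94 110 109 111 109 107 110 109 106 102  98 113 110 111
 110 111] [ 8 10  7 10 24 80 90 78 82 81 72 71 75 52  8  9 10 10 11  8]
219 [113 112 110 105 100 118 122 119 118 117 119 117 116 
[... 1892 characters left out ...]
0 10 10  8 11  7 10  9 10 10  9  9  8  9  7  8  8]
232 [110 109 112 108 112 107 113 110 107 107 108 107 110 110 110 113 109 109
 112 109] [ 7  7 10  8 10  7 11  9 10  9 10  9  8 10 11 10  8  8  9  9]
233 [112 110 111 109 109 111 111 108 111 109 113 112 112 111 109 109 109 111
 109 112] [ 9  6 10  7  8  8  9  7 12 10 11  7 10  9  7 12 11 10  9  9]
234 [111 111 113 114 111 114 112 110 110 112 111 112 112 111 112 113 111 115
 113 112] [ 8  7 10  9  9 10  8  8  8 11 10 10 11  9  9 11  8 10 10 12]
235 [108 112 112 114 113 110 111 111 110 111 111 112 110 112 113 108 110 108
 111 108] [ 7  8  9  9  8  8 10  8 11 11 10 10  7 10  9 10  8  8  8  8]
[ 0.6752 -0.0038]
[ 0.664  -0.0012]
[ 0.6616 -0.0012]
```

jog_arm([
  [-1,[0,-0.005,-0.08],[0,0,0]],
  [-1,[0,-0.005,-0.18],[0,0,0]],
  [-1,[0,-0.005,-0.27],[0,0,0]],
  [-1,[0,-0.005,-0.34],[0,0,0]],
  [-1,[0,-0.005,-0.385],[0,0,0]],
  [-1,[0,-0.005,-0.4],[0,0,0]],
  [-1,[0,-0.005,-0.4],[0,0,0]],
  [-1,[0,-0.005,-0.4],[0,0,0]],
])

```text
t: 47.58
tool_pos: [0.7048, -0.0027, 0.0437]
tool_rot: [-3.142, 0.001, 0.002]
contact_force: [0.1, -0.6, -0.2]
opening: 0.0852
grip_force: 0.0
```

jog_arm([
  [1,[0,0,0],[0,0,0]],
  [1,[0,0,0],[0,0,0]],
  [1,[0,0,0],[0,0,0]],
  [1,[0,0,0],[0,0,0]],
  [1,[0,0,0],[0,0,0]],
  [1,[0,0,0],[0,0,0]],
  [1,[0,0,0],[0,0,0]],
  [1,[0,0,0],[0,0,0]],
  [1,[0,0,0],[0,0,0]],
  [1,[0,0,0],[0,0,0]],
], squeeze=50)

```text
t: 48.42
tool_pos: [0.7054, -0.0028, 0.045]
tool_rot: [3.141, -0.001, 0.001]
contact_force: [-1.1, -0.2, 4.7]
opening: 0.0134
grip_force: 50.6
```

jog_arm([
  [1,[0,0.002,0],[0,0,0]],
  [1,[0,0.004,0],[0,0,0]],
  [1,[0,0.0065,0],[0,0,0]],
  [1,[0,0.0065,0],[0,0,0]],
  [1,[0,0.0065,0],[0,0,0]],
  [1,[0,0.0065,0],[0,0,0]],
])

```text
t: 48.92
tool_pos: [0.7054, -0.0005, 0.0449]
tool_rot: [3.141, -0.001, 0.001]
contact_force: [-2.8, -1.6, 5.5]
opening: 0.0135
grip_force: 50.9
```

jog_arm([
  [-1,[0,0,0],[0,0,0]],
  [-1,[0,0,0],[0,0,0]],
  [-1,[0,0,0],[0,0,0]],
  [-1,[0,0,0],[0,0,0]],
  [-1,[0,0,0],[0,0,0]],
  [-1,[0,0,0.1],[0,0,0]],
  [-1,[0,0,0.2],[0,0,0]],
  [-1,[0,0,0.3],[0,0,0]],
  [-1,[0,0,0.4],[0,0,0]],
  [-1,[0,0,0.4],[0,0,0]],
  [-1,[0,0,0.4],[0,0,0]],
  [-1,[0,0,0.4],[0,0,0]],
])

```text
t: 49.92
tool_pos: [0.7051, -0.0001, 0.2043]
tool_rot: [-3.142, 0.001, -0.0]
contact_force: [-0.8, -0.0, -1.2]
opening: 0.0855
grip_force: 0.0
```

```bash
python3 look.py w13; python3 - <<'E'
from w import *
im=cv2.imread('pics/w13.png').astype(int)
for r in range(212,224,1): print(r,im[r,270:294,2],(im[r,270:294,2]-im[r,270:294,0]))
E
```

```text
49.9667 [ 7.04316071e-01 -2.21149445e-07  2.02556786e-01] [-0.40031225 -0.83844    -0.73154422] 0.08552575205104632 yaw -90.02414057498079
212 [109 112 111 110 107  90  78  55  38  33  38  45  45  44  39  38  36  63
  89 106 111 110 113 110] [ 8 10  8  9  7  7 11  9 16 11 10  4  0  7 11 10  7  5  7  9 11  8 11  8]
213 [111 111 114 111 111 112 107  75  52  59  63  82  79  77  54  55  60  92
 111 112 111 112 116 114] [ 9  7  9  8  7 10 11 12 41 39 15  3  1  6 39 30 23  8  8  9  7 10 11 10]
214 [112 110 109 110 110 112 110  86  61  65  70  95  97  89  59  62  73  99
 113 112 114 113 111 113] [11  8  9  8  9  9 11 15 49 46 22  2  4  5 49 47 24 11 10  9 10  8 10 10]
215 [109 110 112 112 111 112 107  91  65  65  74  88  87  82  68  63  76  95
 110 111 112 114 112 111] [10 10  9 11  9 12  9 19 47 49 29 13 14 14 41 53 31 14 10  9  9  9 10  9]
216 [106 108 111 109 112 109 107  94  96  96  98  99 101 101  97  97  92  90
 110 113 112 111 109 112] [ 7  6  7  9  9  8  9 26 65 79 70 57 56 60 75 73 53 15  7  8  9  9  6 10]
217 [109 111 111 113 111 112 105  95 115 116 119 116 114 116 116 113 105  89
[... 487 characters left out ...]
2 110 111 111 110 111 110  95 116 119 115 117 116 118 120 121 110  94
 114 109 111 112 111 109] [10  9  9  8  9 11 12 25 87 87 96 90 90 99 97 96 76 20 11  6 10 10 11 10]
221 [112 111 110 110 109 110 106  92 115 119 115 118 119 118 121 118 109  91
 111 113 114 112 110 110] [ 9  9  9  9 10  9 11 24 87 88 92 92 89 99 95 89 68 19  8  9  9  9  8 11]
222 [112 113 110 109 113 112 108  92 113 117 121 119 119 119 118 118 107  93
 113 112 110 111 111 110] [ 9  8 10  7 11  7 11 21 85 93 87 92 90 85 93 84 73 19  9  9  8 10  9  8]
223 [113 115 116 114 115 116 108  94 114 119 122 119 119 114 114 113 109  91
 112 114 113 116 113 115] [11 11  9  7  9 10  8 23 90 91 94 92 97 90 99 91 71 15  6  8 10  9  9  9]
```

```bash
python3 -c "
from station import ctrl
print(ctrl.get_obs()['t']); print(ctrl.finish_job())"
```

```text
49.9667
the job is handed in; nothing more can be done
None
```

The bench was made ready in the order asked and handed in at about 50 s. The guide went to the end stop, and the gauge was pulled level, held over 2 s and eased home. The three white syringes found (no fourth in view) lie flat in the tray. By my measurements the tray is on the mat with about 20 mm to spare all round, and the guide's pointer is within about a pixel of its clip.

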